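# Load the nest from the parts carousel

## Robot

A 7-joint arm with a two-finger parallel gripper is mounted at the origin on a cart in front of the work surface, level with it; the furniture and walls round the work are solid. World frame = base frame: x ahead of the robot, y to its left, z up, the work surface at z = 0. Lengths are in m, angles in rad, forces in N, time in s.
With the tool pointing down it reaches from about 0.4 to 0.875 m from the base axis. Payload 6.5 kg.
Tool frame: the origin (TCP) lies on the front face of the gripper's body, between the roots of the fingers; the fingertips stand 73 mm ahead of it and the grasp point (between the pads) lies 54 mm ahead of it (manip.grasp_offset is the distance from the TCP to the grasp point, in m); x points along the fingers, y is the direction in which the jaws open and shut, and the axes are right-handed (so a half turn about x gives the same grasp; the last joint's range is limited). The gripper opens to 85 mm and grips with 20 to 120 N. Pads are 22 mm wide; open, the fingers measure 114 mm over their backs; the gripper's body (76 mm by 85 mm) begins 54 mm behind the grasp point. The pads swing forward as they close: fully open they stand 13 mm farther back than shut.
Start: joints at [-1.372, 0.536, -0.004, 1.538, 0.003, 1.067, -0.071], TCP at [0.17, 0.627, 0.304] pointing down, gripper open.
Joint ranges: [-2.7, 2.7], [-0.37, 2.16], [-1.27, 1.26], [0.24, 2.4], [-1.31, 4.45], [0.19, 1.91], [-2.76, 2.76]. Speed limits (rad/s): [2.39, 2.39, 3.14, 3.14, 3.14, 3.14, 3.14].

## Interface

Orientations are given as a rotation vector (axis times angle).
In Python, from plant import manip gives the robot as it stands. The module is installed in compiled form; this text tells all that it offers.
- The arm moves only by the tool jog_arm, never from a script. Its argument "motion" is one flat list of numbers, 5 for each row, row after row: the closure, from -1 (fully open) to 1 (shut), then the shift along the world's x, y, z in m, then the turn about the world's z in degrees. A call has 1 to 8 rows; each row shifts and turns the pose as measured when the row begins; what a row does not reach is not made up. A row lasts 1/10 s, in which the tool goes at most 50 mm and 8.59 degrees, less where a joint would pass 70% of its speed; a pose out of reach is approached as far as the arm can. A call is refused whole if a number of a shift passes 0.05 or a number of a turn 8.59, either way. A call with a gripper value outside its range is refused whole. The fingers move at their own pace and stop on an object; "newtons" is the grip in N (left out, the last holds). Time passes only in rows, so rows that do not move let the fingers close. It gives the time, the measured TCP pose, the force and the opening at its end, in the units of the state.
- manip.get_state(): the state, without advancing time (a new reading comes with each control period).
- manip.get_image(name): name is "side" or "top"; returns a dict with "color" (420x560x3 uint8, red, green, blue), "mtx" (3x3 intrinsics, pixels), "k1" (the pictures are not rectified: a ray, as slopes to the right and down, at radius r is drawn at 1 + k1 r^2 times it, then the intrinsics apply), "T" (4x4, takes a point from camera to world coordinates). Camera axes: x right, y down, z forward; pixel columns grow to the right and rows downward; lengths in m; the calibration is good to about 2 mm. A picture is of the moment at which its call begins. There is no depth.
- manip.finish_job(): hands the job in, once; it reports no verdict.
The state is a dict: "time": time; "qpos": joint angles; "joint_vel": joint speeds; "effort": joint torques, N m; "eef_pos": TCP position; "orientation": TCP orientation; "ft_force": force on the tool from outside, world axes, zero at the start; "ft_torque": the same for the moment, N m; "grip_width": finger opening in m.
Only numpy, scipy, OpenCV 4.12 (cv2) and the standard library are available. Lean on these libraries where they do the work, as an engineer would, in place of code of your own. Each camera call takes 0.05 s, during which the arm holds its last target.

## Task

Take the cover plate off the nest and lay it on the bench; turn the parts carousel by the grip bar on its hub to bring each full-length (72 mm) battery block, of which there are two or three, into the open window of the guard, lift it out and seat it flat and square in a free nest pocket, leaving the short 60 mm blocks in the carousel. When all full-length blocks are in, lay the cover back flat on the nest's end pillars, its edges flush with the nest's, and leave the oil bottle standing where it is.

Things in the scene. Friction and masses are not known exactly. Their poses are not given: they have to be found in the camera images.
- rotor (a joint): angle (rad) turned from the start, anticlockwise from above, of the carousel's rotor: round grey plate 284 mm across, no stops, stays where left (friction about 0.25 N m). Six pockets every 60 degrees, 98 mm from the axis, floors 24 mm above the table; blocks lie flat, long side to the axis, between rails 8 mm high that leave 40 mm free at mid-side for fingers. A pocket may be empty
- hub_grip (a point): centre of the black grip bar on the carousel's axis, by which the rotor is turned: bar 56 mm long, 16 mm wide, 30 mm high, its top 108 mm above the table; its x axis runs along the bar and turns with the rotor. Turn it less than about 1.5 rad a grasp
- window (a point): where a block's centre is when its pocket is in the middle of the guard's open window, 98 mm from the rotor's axis; x axis points from here to the axis. A clear flat guard, 62 to 66 mm above the table, 300 x 300 mm, covers the carousel except round the hub and in this window, which is 168 mm wide, on the robot's side and open to the front; blocks come out upward here only
- nest_top (a point): middle of the nest, at the top of its two end pillars (42 mm above the table), on which the cover rests. The nest is a fixed dark steel plate 292 x 90 mm, 10 mm thick, x axis along its length, with three like pockets in a row, 86 mm apart, and at each end a dark steel pillar 10 mm thick
- cover_grip (a point): centre of the loose cover's grip bar, which is 70 mm long (x), 14 mm wide (y), 16 mm high, its centre 34 mm above the underside of the plate, with 21 mm free under it. The cover is a bright steel plate 292 x 90 x 5 mm, the same outline as the nest, 0.24 to 0.39 kg; it starts lying on the nest; the bench right of the nest (-y) is free from x = 0.34 to 0.70 m
- oil_mid (a point): middle (50 mm up) of a white oil bottle with a red nozzle, 38 mm across and 105 mm high, standing loose between the carousel and the far end of the nest; a bystander, not to be disturbed
- nest_pocket0 (a point): centre of a block when seated in this nest pocket; x axis along the block's long side. The pocket floor is 15 mm lower, 10 mm above the table; round-topped rails 10 mm high stand round it, 2 mm clear of a full-length block on every side, and leave 40 mm free at the middle of either long side
- nest_pocket1 (a point): centre of a block when seated in this nest pocket; x axis along the block's long side. The pocket floor is 15 mm lower, 10 mm above the table; round-topped rails 10 mm high stand round it, 2 mm clear of a full-length block on every side, and leave 40 mm free at the middle of either long side
- nest_pocket2 (a point): centre of a block when seated in this nest pocket; x axis along the block's long side. The pocket floor is 15 mm lower, 10 mm above the table; round-topped rails 10 mm high stand round it, 2 mm clear of a full-length block on every side, and leave 40 mm free at the middle of either long side
- full_0_mid (a point): centre of a full-length battery block, 72 x 48 x 30 mm (x, y, z), hard grey plastic, 0.08 to 0.17 kg, resting in a carousel pocket; may be absent
- full_1_mid (a point): centre of a full-length battery block, 72 x 48 x 30 mm (x, y, z), hard grey plastic, 0.08 to 0.17 kg, resting in a carousel pocket; may be absent
- full_2_mid (a point): centre of a full-length battery block, 72 x 48 x 30 mm (x, y, z), hard grey plastic, 0.08 to 0.17 kg, resting in a carousel pocket; may be absent
- short_0_mid (a point): centre of a short battery block, 60 x 48 x 30 mm (x, y, z), otherwise the same as the full-length ones; stays in the carousel
- short_1_mid (a point): centre of a short battery block, 60 x 48 x 30 mm (x, y, z), otherwise the same as the full-length ones; stays in the carousel
- short_2_mid (a point): centre of a short battery block, 60 x 48 x 30 mm (x, y, z), otherwise the same as the full-length ones; stays in the carousel
Mind the look-alikes: they are no part of the job. What is shaped like the part that bears full_2_mid but orange is not meant. What is shaped like the part that bears oil_mid but orange is not meant.

How it is judged:
By the outcome, as a careful person would: the job done as asked, in the order asked, and still so for the second after the job is handed in, with the robot touching nothing.
Of full_0, full_1, full_2 only 2 to 3 are there at a start; the rules pass over those that are not, and their reading is None.
At some moment in a run one of cover may be knocked a few centimetres aside while the robot is not near it.
Once in a run the grip may slacken for a moment while it holds something.
It also fails if it takes over 210 s, if anything falls off the work surface, if the arm or the gripper's body presses on something with over 40 N, if the wrist force passes 120 N, or if a joint passes its speed limit or range.

## Working session

There is one attempt and no reset: what is moved stays moved. The work goes in short steps, Python scripts to look and compute and a tool call to move; the robot and the scene stay as the last step left them, time stands still between calls to the robot, and variables do not carry over. Pictures are saved under pics/ and viewed, and the job is handed in when it is done.

Besides the shell and the picture viewer there is one more tool, called after "Emit:" as name(argument=value, ...), one argument or row to a line, values as JSON. jog_arm: Moves the arm, as the interface text tells. Its arguments: {"type":"object","properties":{"motion":{"type":"array","items":{"type":"number"}},"newtons":{"type":"number"}},"required":["motion"]}

```bash
mkdir -p pics
cat > h.py <<'E'
import numpy as np, cv2
from plant import manip
def shot(n,tag=None):
    im=manip.get_image(n)
    if tag: cv2.imwrite(f'pics/{tag}.png',cv2.cvtColor(im['color'],cv2.COLOR_RGB2BGR))
    return im
def ray(im,u,v):
    K=np.array(im['mtx']);k=im['k1'];T=np.array(im['T'])
    x=(u-K[0,2])/K[0,0];y=(v-K[1,2])/K[1,1]
    rd=np.hypot(x,y);r=rd
    for _ in range(30): r=rd/(1+k*r*r)
    s=r/rd if rd>0 else 1
    return T[:3,3],T[:3,:3]@np.array([x*s,y*s,1.])
def onz(im,u,v,z):
    o,d=ray(im,u,v); return o+d*(z-o[2])/d[2]
def proj(im,p):
    K=np.array(im['mtx']);T=np.array(im['T'])
    c=T[:3,:3].T@(np.array(p)-T[:3,3]);x,y=c[:2]/c[2];f=1+im['k1']*(x*x+y*y)
    return K[0,0]*x*f+K[0,2],K[1,1]*y*f+K[1,2]
def st():
    s=manip.get_state()
    print({k:np.round(s[k],4).tolist() for k in s if k not in('effort','joint_vel')})
E
python3 - <<'E'
from h import *
st()
for n in('top','side'):
    im=shot(n,n+'0'); print(n,im['mtx'],im['k1'],np.round(im['T'],3))
E
```

```text
{'time': 0.0, 'qpos': [-1.3722, 0.5372, -0.0044, 1.5389, 0.0026, 1.0673, -0.0712], 'eef_pos': [0.17, 0.6269, 0.303], 'orientation': [0.2065, 1.5609, -0.2092], 'ft_force': [0.2819, 0.0724, -0.957], 'ft_torque': [0.0169, 0.0521, 0.0048], 'grip_width': 0.0854}
top [[495.88439365   0.         281.14556794]
 [  0.         495.88439365 209.05847092]
 [  0.           0.           1.        ]] -0.09216006257049986 [[-0.01  -0.999  0.05   0.539]
 [-1.     0.01  -0.003  0.047]
 [ 0.003 -0.05  -0.999  1.385]
 [ 0.     0.     0.     1.   ]]
side [[393.3978489    0.         279.86283674]
 [  0.         393.3978489  214.31240825]
 [  0.           0.           1.        ]] -0.0361772226878835 [[ 0.972 -0.124  0.201  0.433]
 [-0.236 -0.541  0.807 -0.641]
 [ 0.008 -0.832 -0.555  0.564]
 [ 0.     0.     0.     1.   ]]
```

View pics/top0.png

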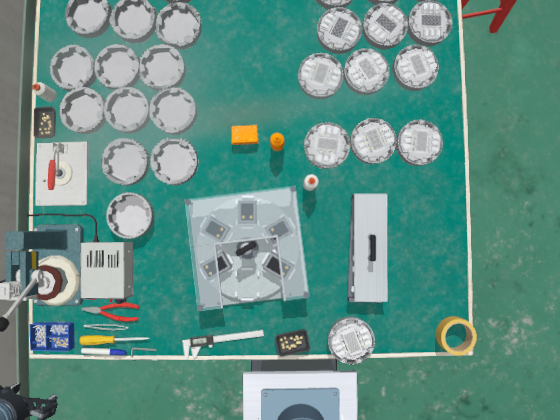

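View pics/side0.png

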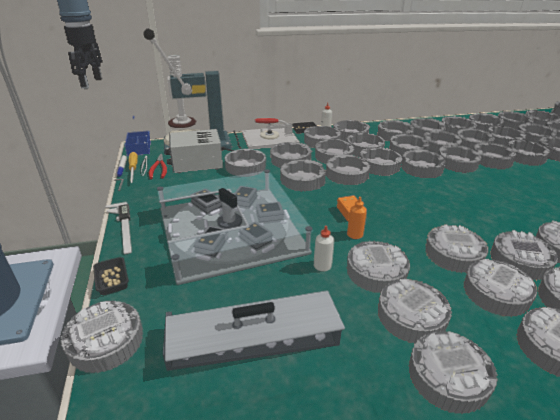

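The top view shows the carousel at about (247,248), the nest and cover at (370,248), and the oil bottle at (311,182). The orange look-alikes are at (245,135) and (277,142). I'll enlarge it next.

Run:
```python
import cv2
a=cv2.imread('pics/top0.png')
cv2.imwrite('pics/top0c.png',cv2.resize(a[175:315,180:320],None,fx=4.2,fy=4.2,interpolation=cv2.INTER_CUBIC))
cv2.imwrite('pics/top0n.png',cv2.resize(a[180:315,300:400],None,fx=4.4,fy=4.4,interpolation=cv2.INTER_CUBIC))
b=cv2.imread('pics/side0.png')
cv2.imwrite('pics/side0c.png',cv2.resize(b[165:280,150:340],None,fx=4.2,fy=4.2,interpolation=cv2.INTER_CUBIC))
```

```text
(no output)
```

View pics/top0c.png

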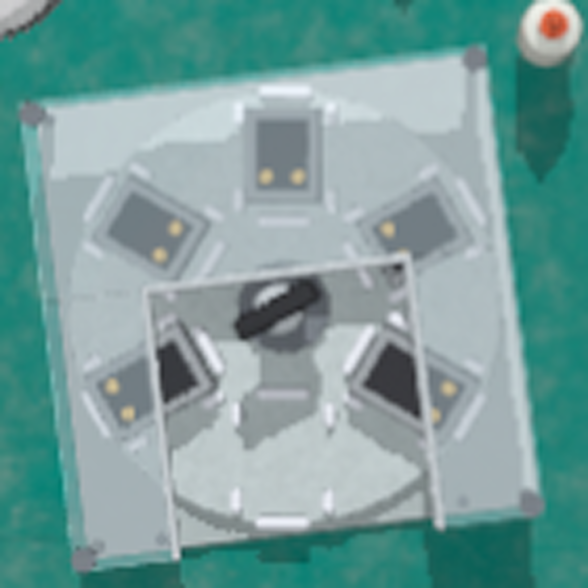

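View pics/top0n.png

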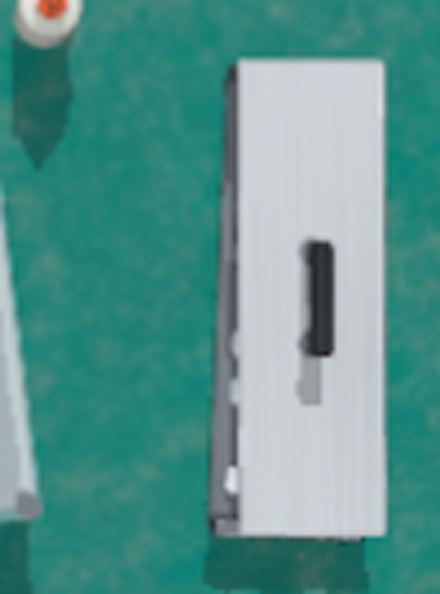

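View pics/side0c.png

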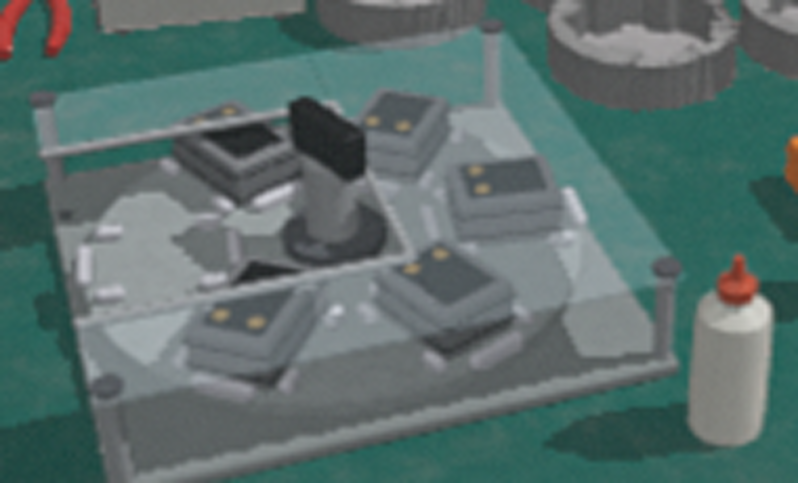

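Run:
```python
from h import *
im=shot('top')
f=lambda c:((c[0]+.5)/4.2-.5+180,(c[1]+.5)/4.2-.5+175)
g=[onz(im,*f(c),.064) for c in [(33,113),(474,60),(530,505),(85,560)]]
w=[onz(im,*f(c),.066) for c in [(148,290),(408,258),(440,527),(175,557)]]
print(np.round(g,4),np.round(w,4)); print('ctr',np.mean(g,0)); 
print(np.linalg.norm(np.diff(g,axis=0),axis=1),np.linalg.norm(np.diff(w,axis=0),axis=1))
gb=cv2.cvtColor(im['color'],cv2.COLOR_RGB2GRAY)
m=(gb<60).astype(np.uint8)
m2=np.zeros_like(m); m2[230:265,225:265]=m[230:265,225:265]
n,l,s,c=cv2.connectedComponentsWithStats(m2)
for i in range(1,n):
    if s[i][4]<20: continue
    print('bar',s[i],c[i],onz(im,*c[i],.108)); ys,xs=np.nonzero(l==i)
    P=np.array([onz(im,x,y,.108)[:2] for x,y in zip(xs,ys)]); U=np.linalg.svd(P-P.mean(0),full_matrices=False)[2][0]
    print('ang',np.degrees(np.arctan2(U[1],U[0])), np.ptp((P-P.mean(0))@U))
m3=np.zeros_like(m); m3[230:265,360:385]=m[230:265,360:385]
n,l,s,c=cv2.connectedComponentsWithStats(m3)
for i in range(1,n):
    if s[i][4]<20: continue
    z=.042+.042; print('cgrip',s[i],onz(im,*c[i],z));ys,xs=np.nonzero(l==i)
    P=np.array([onz(im,x,y,z)[:2] for x,y in zip(xs,ys)]); U=np.linalg.svd(P-P.mean(0),full_matrices=False)[2][0]
    print('ang',np.degrees(np.arctan2(U[1],U[0])), np.ptp((P-P.mean(0))@U))
f=lambda c:((c[0]+.5)/4.4-.5+300,(c[1]+.5)/4.4-.5+180)
cv=[onz(im,*f(c),.047) for c in [(237,59),(385,59),(385,536),(239,536)]]
print(np.round(cv,4),np.mean(cv,0),np.linalg.norm(np.diff(cv,axis=0),axis=1))
a=im['color'][185:290,190:315,::-1]
a=cv2.convertScaleAbs(a,alpha=1.3,beta=-30)
cv2.imwrite('pics/z1.png',cv2.resize(a[:,:63],None,fx=9,fy=5.7*1,interpolation=cv2.INTER_CUBIC) if 0 else cv2.resize(a[10:85],None,fx=6.4,fy=6.4,interpolation=cv2.INTER_LANCZOS4))
```

```text
[[ 0.6269  0.2934  0.064 ]
 [ 0.6578  0.012   0.064 ]
 [ 0.3757 -0.0202  0.064 ]
 [ 0.3434  0.2615  0.064 ]] [[0.5138 0.2201 0.066 ]
 [0.5324 0.0553 0.066 ]
 [0.3627 0.0368 0.066 ]
 [0.3453 0.2042 0.066 ]]
ctr [0.50097073 0.13668378 0.064     ]
[0.28300519 0.28397292 0.2835006 ] [0.16581854 0.17069437 0.16823795]
bar [236 242  20  14 108] [245.76851852 248.16666667] [0.50230841 0.13500272 0.108     ]
ang 118.9869513901969 0.05318444263145569
cgrip [370 235   5  26 106] [ 0.49895583 -0.19571115  0.084     ]
ang 179.26291556987195 0.06559948438489441
[[ 0.6466 -0.1538  0.047 ]
 [ 0.6457 -0.2457  0.047 ]
 [ 0.3526 -0.2405  0.047 ]
 [ 0.3541 -0.1505  0.047 ]] [ 0.49975007 -0.19763186  0.047     ] [0.0919491  0.29321731 0.09001948]
```

View pics/z1.png

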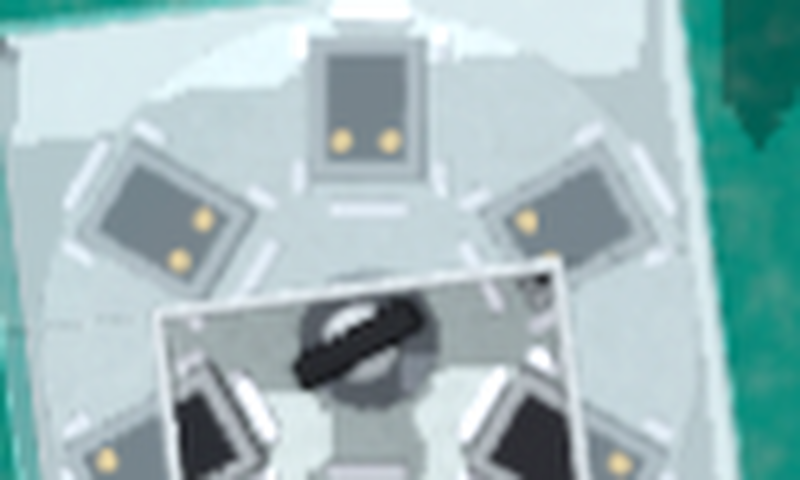

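```bash
cat >> h.py <<'E'
def rect(im,c,ang,z,L=.12,W=.08,ppm=3000):
    # bird view at height z: columns along direction ang from c
    u=np.arange(int(L*ppm))/ppm-L/2; v=np.arange(int(W*ppm))/ppm-W/2
    U,V=np.meshgrid(u,v); ca,sa=np.cos(ang),np.sin(ang)
    X=c[0]+U*ca-V*sa; Y=c[1]+U*sa+V*ca
    K=np.array(im['mtx']);T=np.array(im['T'])
    P=np.stack([X,Y,np.full_like(X,z)],-1)-T[:3,3]; C=P@T[:3,:3]
    x=C[...,0]/C[...,2];y=C[...,1]/C[...,2];f=1+im['k1']*(x*x+y*y)
    return cv2.remap(im['color'],(K[0,0]*x*f+K[0,2]).astype(np.float32),(K[1,1]*y*f+K[1,2]).astype(np.float32),cv2.INTER_CUBIC)[...,::-1].copy()
def strips(im,ax,a0,tag,z=.054):
    rows=[]
    for k in range(6):
        a=np.radians(a0+60*k); c=np.array(ax)+.098*np.array([np.cos(a),np.sin(a)])
        r=rect(im,c,a,z,.13,.066)
        for mm in (-36,-30,30,36):
            x=int((mm/1000+.065)*3000); col=(0,0,255) if abs(mm)==36 else (255,0,0)
            r[:12,x]=col; r[-12:,x]=col
        cv2.putText(r,f'{a0+60*k:.0f}',(2,15),0,.5,(0,0,255),1)
        rows.append(r)
    cv2.imwrite(f'pics/{tag}.png',np.vstack([np.hstack(rows[:2]),np.hstack(rows[2:4]),np.hstack(rows[4:])]))
E
python3 - <<'E'
from h import *
strips(shot('top'),(.502,.1355),180,'s1')
E
```

```text
(no output)
```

View pics/s1.png

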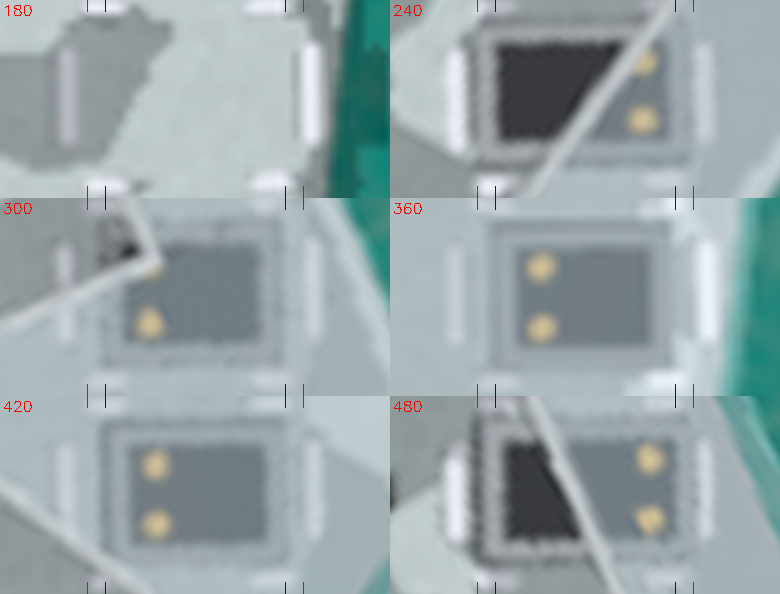

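The rectified strips are at 3 px/mm. The dark inset is about 57 mm long at 240° and 120°, against about 46 mm at 300°, 0° and 60°. So the two full-length blocks sit at 240° and 120°, three are short, and the 180° pocket is empty. The cover comes off first.

```bash
cat >> h.py <<'E'
from scipy.spatial.transform import Rotation as R
def pose():
    s=manip.get_state(); M=R.from_rotvec(s['orientation']).as_matrix()
    yaw=np.degrees(np.arctan2(M[1,1],M[0,1]))
    print('t',round(s['time'],2),'tcp',np.round(s['eef_pos'],4),'jawyaw',round(yaw,2),'down',np.round(M[:,0],3),'q',np.round(s['qpos'],2),'w',round(s['grip_width'],4),'F',np.round(s['ft_force'],1))
E
python3 -c "
from h import *
pose()"
```

```text
t 0.2 tcp [0.17   0.6271 0.3033] jawyaw 74.84 down [-0.    -0.001 -1.   ] q [-1.37  0.54 -0.    1.54  0.    1.07 -0.07] w 0.0854 F [ 0.2  0.4 -0.1]
```

Emit:
jog_arm(
  motion=[-1, 0.033, -0.036, 0, 2, -1, 0.033, -0.036, 0, 2, -1, 0.033, -0.036, 0, 2, -1, 0.033, -0.036, 0, 2, -1, 0.033, -0.036, 0, 2, -1, 0.033, -0.036, 0, 2, -1, 0.033, -0.036, 0, 2, -1, 0.033, -0.036, 0, 0],
  newtons=60,
)

```text
time: 1.0
eef_pos: [0.4309, 0.335, 0.3022]
orientation: [-0.004, 1.575, 0.006]
ft_force: [0.9, 0.3, 0.5]
grip_width: 0.0851
```

Emit:
jog_arm(
  motion=[-1, 0.01, -0.048, 0, 0, -1, 0.01, -0.048, 0, 0, -1, 0.01, -0.048, 0, 0, -1, 0.01, -0.048, 0, 0, -1, 0.01, -0.048, 0, 0, -1, 0.01, -0.048, 0, 0, -1, 0.01, -0.048, 0, 0, -1, 0.0, -0.048, 0, 0],
)

```text
time: 1.8
eef_pos: [0.5042, -0.0573, 0.303]
orientation: [-0.002, 1.57, 0.006]
ft_force: [1.5, 0.4, -1.0]
grip_width: 0.0851
```

```bash
python3 -c "
from h import *
pose()"
```

```text
t 1.8 tcp [ 0.5042 -0.0573  0.303 ] jawyaw 90.3 down [ 0.001  0.003 -1.   ] q [-0.16  0.3   0.23  1.92 -0.09  0.93  1.68] w 0.0851 F [ 1.5  0.4 -1. ]
```

Emit:
jog_arm(
  motion=[-1, -0.002, -0.046, -0.01, -1, -1, -0.002, -0.046, -0.01, 0, -1, -0.001, -0.046, -0.01, 0, -1, 0, 0, -0.035, 0, -1, 0, 0, -0.03, 0],
)

```text
time: 2.3
eef_pos: [0.4995, -0.2113, 0.2101]
orientation: [0.016, 1.558, -0.023]
ft_force: [-0.2, 0.9, -0.7]
grip_width: 0.0854
```

Run:
```python
from h import *
pose()
shot('side','side1')
```

```text
t 2.3 tcp [ 0.4995 -0.2113  0.2101] jawyaw 88.57 down [ 0.013 -0.004 -1.   ] q [ 0.11  0.48  0.26  1.92 -0.18  0.74  2.02] w 0.0854 F [-0.2  0.9 -0.7]
```

View pics/side1.png

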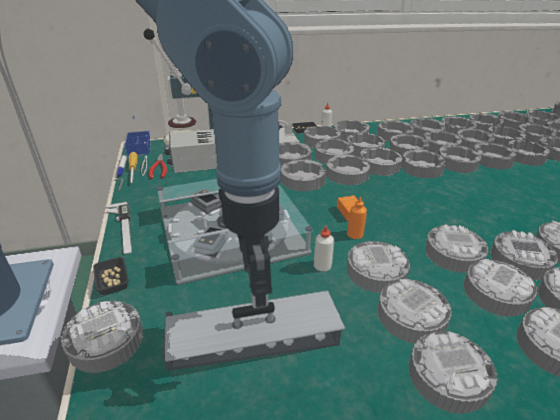

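Emit:
jog_arm(
  motion=[-1, 0, 0.0155, -0.02, 0.5, -1, 0, 0, -0.03, 0, -1, 0, 0, -0.02, 0, -1, 0, 0, -0.005, 0, -1, 0, 0, 0, 0],
)

```text
time: 2.85
eef_pos: [0.4976, -0.1945, 0.1301]
orientation: [0.01, 1.565, -0.014]
ft_force: [-0.6, -0.2, 0.6]
grip_width: 0.0852
```

Run:
```python
from h import *
pose()
```

```text
t 2.85 tcp [ 0.4976 -0.1945  0.1301] jawyaw 89.1 down [ 0.006 -0.003 -1.   ] q [ 0.12  0.61  0.21  1.97 -0.22  0.58  2.04] w 0.0852 F [-0.6 -0.2  0.6]
```

Emit:
jog_arm(
  motion=[1, 0, 0, 0, 0, 1, 0, 0, 0, 0, 1, 0, 0, 0, 0, 1, 0, 0, 0, 0, 1, 0, 0, 0, 0, 1, 0, 0, 0, 0],
)

```text
time: 3.45
eef_pos: [0.5, -0.1952, 0.1346]
orientation: [0.009, 1.559, -0.015]
ft_force: [0.0, 0.6, -3.4]
grip_width: 0.0131
```

Run:
```python
from h import *
pose()
```

```text
t 3.45 tcp [ 0.5    -0.1952  0.1346] jawyaw 89.11 down [ 0.012 -0.004 -1.   ] q [ 0.12  0.6   0.21  1.96 -0.22  0.58  2.04] w 0.0131 F [ 0.   0.6 -3.4]
```

Emit:
jog_arm(
  motion=[1, 0, 0, 0.02, 0, 1, 0, 0, 0.03, 0, 1, 0, -0.01, 0.02, 0, 1, 0, -0.03, 0, 0, 1, 0, -0.03, 0, 0, 1, 0, -0.03, 0, 0, 1, 0, -0.03, 0, 0, 1, 0, -0.02, 0, 0],
)

```text
time: 4.25
eef_pos: [0.4967, -0.3438, 0.2039]
orientation: [0.007, 1.568, -0.004]
ft_force: [-0.0, -1.0, -2.9]
grip_width: 0.0128
```

Run:
```python
from h import *
pose()
shot('side','side2');shot('top','top2')
```

```text
t 4.25 tcp [ 0.4967 -0.3438  0.2039] jawyaw 89.6 down [ 0.003  0.002 -1.   ] q [ 0.34  0.59  0.26  1.75 -0.2   0.82  2.26] w 0.0128 F [-0.  -1.  -2.9]
```

View pics/side2.png

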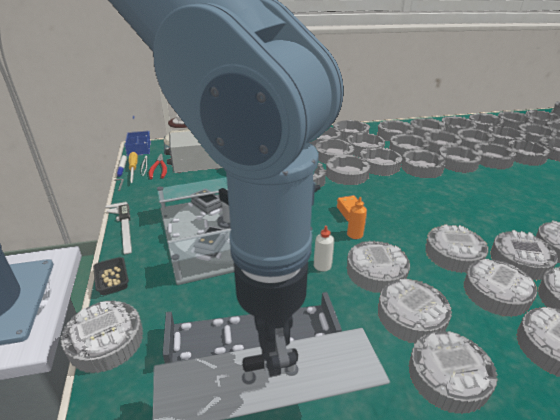

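View pics/top2.png

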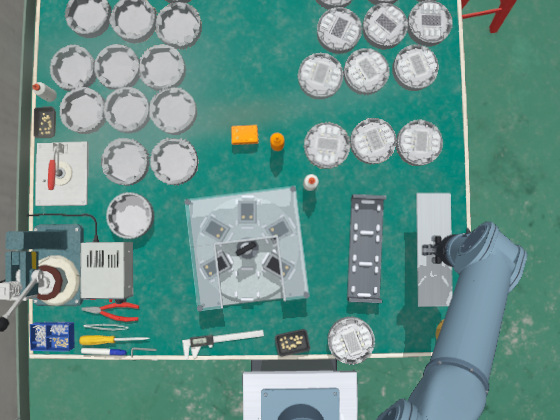

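Emit:
jog_arm(
  motion=[1, 0, 0, -0.04, 0, 1, 0, 0, -0.03, 0, 1, 0, 0, -0.02, 0, 1, 0, 0, -0.012, 0, 1, 0, 0, -0.005, 0, 1, 0, 0, 0, 0],
)

```text
time: 4.95
eef_pos: [0.4961, -0.3425, 0.0929]
orientation: [0.01, 1.568, -0.005]
ft_force: [-0.4, 0.3, 0.1]
grip_width: 0.0128
```

Run:
```python
from h import *
pose()
```

```text
t 4.95 tcp [ 0.4961 -0.3425  0.0929] jawyaw 89.45 down [ 0.003  0.003 -1.   ] q [ 0.38  0.76  0.21  1.79 -0.25  0.62  2.3 ] w 0.0128 F [-0.4  0.3  0.1]
```

Emit:
jog_arm(
  motion=[1, 0, 0, -0.002, 0, 1, 0, 0, -0.001, 0],
)

```text
time: 5.15
eef_pos: [0.4965, -0.3428, 0.0929]
orientation: [0.01, 1.567, -0.006]
ft_force: [-1.3, 0.4, -1.0]
grip_width: 0.013
```

Run:
```python
from h import *
pose()
shot('side','side3')
```

```text
t 5.15 tcp [ 0.4965 -0.3428  0.0929] jawyaw 89.44 down [ 0.004  0.002 -1.   ] q [ 0.38  0.76  0.21  1.79 -0.25  0.62  2.3 ] w 0.013 F [-1.3  0.4 -1. ]
```

View pics/side3.png

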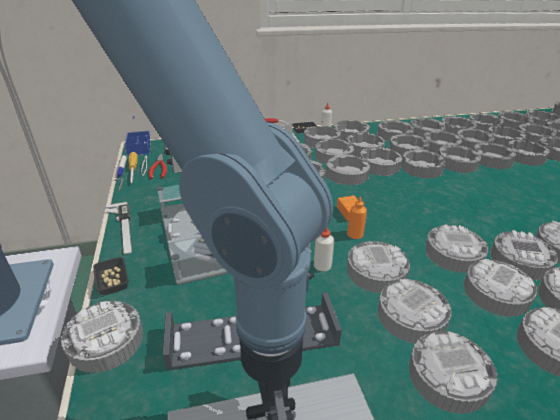

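Emit:
jog_arm(
  motion=[-1, 0, 0, 0, 0, -1, 0, 0, 0, 0, -1, 0, 0, 0, 0, -1, 0, 0, 0.03, 0, -1, 0, 0, 0.05, 0, -1, 0, 0.02, 0.045, 0, -1, 0, 0.045, 0.02, 0, -1, 0, 0.05, 0, 0],
)

```text
time: 6.0
eef_pos: [0.4969, -0.2331, 0.2451]
orientation: [0.013, 1.56, -0.02]
ft_force: [0.8, 0.5, 1.3]
grip_width: 0.0855
```

Emit:
jog_arm(
  motion=[-1, 0, 0.05, 0, -8, -1, 0, 0.05, 0, -8, -1, 0, 0.05, 0, -8, -1, 0, 0.05, 0, -8, -1, 0, 0.05, 0, -8, -1, 0, 0.05, 0, -8, -1, 0, 0.02, 0, -8, -1, 0, 0, 0, -4],
)

```text
time: 6.8
eef_pos: [0.4981, 0.0786, 0.2491]
orientation: [0.805, 1.398, -0.814]
ft_force: [0.9, -1.0, 0.5]
grip_width: 0.0855
```

Run:
```python
from h import *
pose()
shot('side','side4');shot('top','top4')
```

```text
t 6.8 tcp [0.4981 0.0786 0.2491] jawyaw 30.31 down [ 0.011 -0.013 -1.   ] q [-0.63  0.39  0.46  2.   -0.22  0.8   0.49] w 0.0855 F [ 0.9 -1.   0.5]
```

View pics/side4.png

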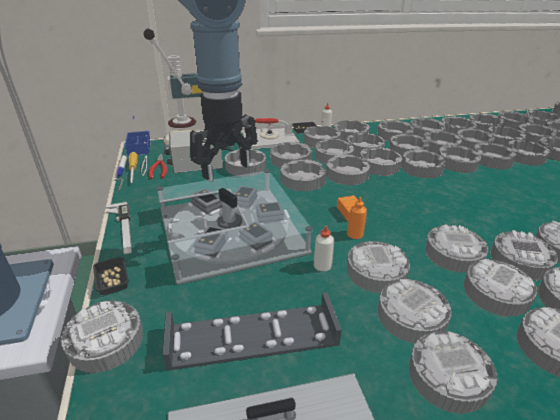

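View pics/top4.png

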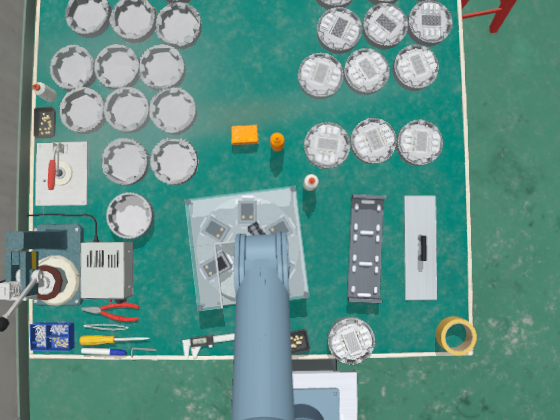

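The cover is flat on the bench at (420,247), the nest is exposed at (366,248), and the bottle at (311,182) hasn't moved. Next I'll measure the nest.

Run:
```python
from h import *
im=shot('top')
r=rect(im,(.50,-.195),np.pi,.010,.31,.11,2500)  # cols toward -x ; rows
cv2.imwrite('pics/nest.png',r)
r=rect(im,(.50,-.195),np.pi,.042,.31,.11,2500)
cv2.imwrite('pics/nest42.png',r)
a=im['color'][185:310,340:395,::-1]
```

```text
(no output)
```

View pics/nest.png

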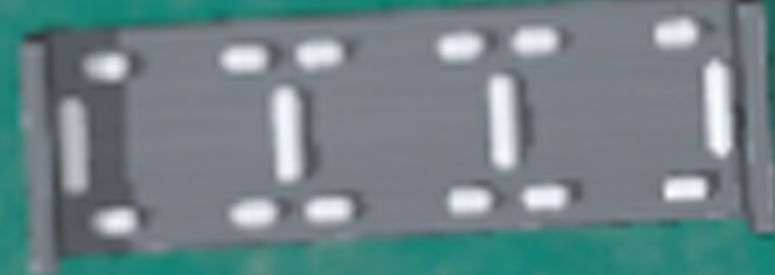

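View pics/nest42.png

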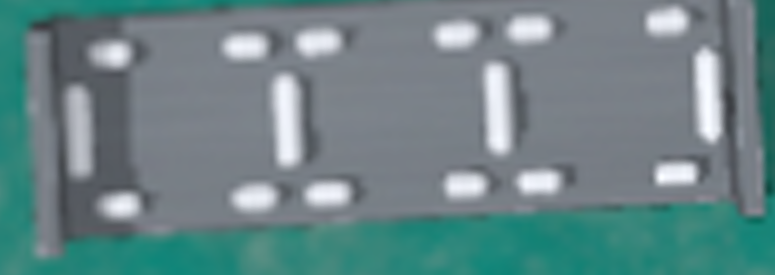

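```bash
cat > nest.py <<'E'
from h import *
im=shot('top')
r=rect(im,(.50,-.195),np.pi,.018,.31,.12,4000)
hsv=cv2.cvtColor(r,cv2.COLOR_BGR2HSV)
m=((hsv[...,2]>165)&(hsv[...,1]<40)).astype(np.uint8)
n,l,s,c=cv2.connectedComponentsWithStats(m)
W=[]
for i in range(1,n):
    if s[i][4]<100: continue
    X=.50-(c[i][0]/4000-.155); Y=-.195-(c[i][1]/4000-.06)
    print(s[i],np.round((X,Y),4))
# pillars corners at z=.042
E
python3 nest.py
```

```text
[1043   43   70   50 2793] [ 0.3857 -0.1521]
[ 815   58   75   47 2935] [ 0.4419 -0.1551]
[ 697   66   74   48 2837] [ 0.4717 -0.1574]
[ 472   79   75   49 2940] [ 0.5278 -0.1605]
[ 353   88   74   44 2772] [ 0.5575 -0.1623]
[ 142  101   62   42 1953] [ 0.6114 -0.1653]
[1122  109   45  159 5868] [ 0.3691 -0.182 ]
[ 777  133   48  154 6013] [ 0.4548 -0.1873]
[ 433  152   49  155 6336] [ 0.5407 -0.1921]
[ 103  177   35  140 3965] [ 0.6249 -0.1967]
[1057  297   70   39 2405] [ 0.3822 -0.214 ]
[ 831  309   73   42 2611] [ 0.438  -0.2174]
[ 714  314   70   44 2620] [ 0.4681 -0.2189]
[ 487  329   75   42 2704] [ 0.524  -0.2223]
[ 368  331   74   48 2877] [ 0.5536 -0.2238]
[ 158  348   60   40 1984] [ 0.6078 -0.227 ]
```

Emit:
jog_arm(
  motion=[-1, 0.004, 0.03, 0, -1, -1, 0, 0.0265, 0, 0, -1, 0, 0, -0.03, 0, -1, 0, 0, -0.03, 0, -1, 0, 0, -0.03, 0, -1, 0, 0, -0.01, 0, -1, 0, 0, 0, 0],
)

```text
time: 7.7
eef_pos: [0.5055, 0.1243, 0.1485]
orientation: [0.821, 1.386, -0.827]
ft_force: [0.2, -0.9, 0.4]
grip_width: 0.085
```

Run:
```python
from h import *
pose()
```

```text
t 7.7 tcp [0.5055 0.1243 0.1485] jawyaw 29.17 down [ 0.017 -0.014 -1.   ] q [-0.62  0.58  0.37  2.01 -0.32  0.6   0.47] w 0.085 F [ 0.2 -0.9  0.4]
```

Emit:
jog_arm(
  motion=[-1, -0.004, 0.0115, -0.002, 0, -1, 0, 0, 0, 0],
)

```text
time: 7.9
eef_pos: [0.5023, 0.1357, 0.1481]
orientation: [0.824, 1.385, -0.826]
ft_force: [-0.3, 1.5, 0.2]
grip_width: 0.0854
```

Emit:
jog_arm(
  motion=[1, 0, 0, 0, 0, 1, 0, 0, 0, 0, 1, 0, 0, 0, 0, 1, 0, 0, 0, 0, 1, 0, 0, 0, 0],
)

```text
time: 8.4
eef_pos: [0.5029, 0.1357, 0.1528]
orientation: [0.825, 1.385, -0.824]
ft_force: [-9.0, -3.2, 26.3]
grip_width: 0.015
```

Run:
```python
from h import *
pose()
```

```text
t 8.4 tcp [0.5029 0.1357 0.1528] jawyaw 29.12 down [ 0.02  -0.011 -1.   ] q [-0.65  0.57  0.37  2.01 -0.32  0.6   0.44] w 0.015 F [-9.  -3.2 26.3]
```

Emit:
jog_arm(
  motion=[1, 0, 0, 0.0015, -7, 1, 0, 0, 0, -7, 1, 0, 0, 0, -7, 1, 0, 0, 0, -7, 1, 0, 0, 0, -7, 1, 0, 0, 0, -7, 1, 0, 0, 0, -4, 1, 0, 0, 0, 0],
)

```text
time: 9.2
eef_pos: [0.4994, 0.1357, 0.153]
orientation: [1.426, 1.024, -1.45]
ft_force: [1.4, -1.2, -0.5]
grip_width: 0.0149
```

Run:
```python
from h import *
pose()
```

```text
t 9.2 tcp [0.4994 0.1357 0.153 ] jawyaw -18.38 down [-0.003 -0.02  -1.   ] q [-0.82  0.62  0.6   2.01 -0.52  0.67 -0.21] w 0.0149 F [ 1.4 -1.2 -0.5]
```

Emit:
jog_arm(
  motion=[1, 0.001, 0, 0, -4.5, 1, 0, 0, 0, -0.8, 1, 0, 0, 0, 0],
)

```text
time: 9.5
eef_pos: [0.4992, 0.1359, 0.153]
orientation: [1.486, 0.974, -1.516]
ft_force: [-0.8, -0.6, -2.0]
grip_width: 0.0149
```

Run:
```python
from h import *
pose()
shot('side','side5')
```

```text
t 9.5 tcp [0.4992 0.1359 0.153 ] jawyaw -23.44 down [-0.007 -0.019 -1.   ] q [-0.83  0.63  0.62  2.01 -0.55  0.68 -0.27] w 0.0149 F [-0.8 -0.6 -2. ]
```

View pics/side5.png

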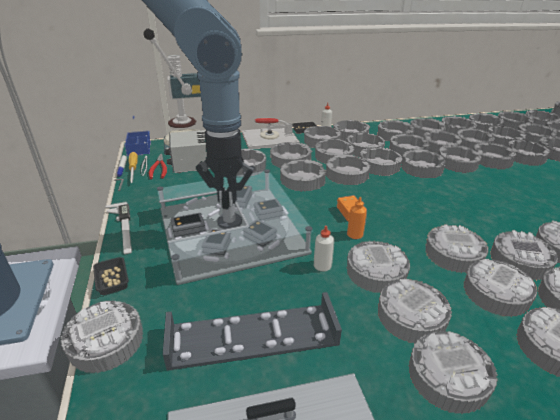

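Emit:
jog_arm(
  motion=[-1, 0, 0, 0, 0, -1, 0, 0, 0, 0, -1, 0, 0, 0.02, 0, -1, 0, 0, 0.04, 8, -1, 0, 0, 0.04, 8, -1, 0, -0.05, 0, 8, -1, 0, -0.05, 0, 8, -1, 0, -0.05, 0, 8],
)

```text
time: 10.35
eef_pos: [0.5006, -0.0058, 0.2571]
orientation: [0.958, 1.32, -0.972]
ft_force: [0.5, -0.9, -0.4]
grip_width: 0.0854
```

Emit:
jog_arm(
  motion=[-1, 0, -0.05, 0, 8, -1, 0, -0.05, 0, 8, -1, 0, -0.05, 0, 8, -1, 0, -0.03, 0, 8, -1, 0, 0, 0, 8, -1, 0, 0, 0, 8, -1, 0, 0, 0, 8, -1, 0, 0, 0, 8],
)

```text
time: 11.15
eef_pos: [0.4983, -0.1871, 0.2591]
orientation: [0.105, 1.537, -0.1]
ft_force: [-0.5, -0.3, -0.3]
grip_width: 0.0856
```

Run:
```python
from h import *
pose()
im=shot('top','top6')
strips(im,(.502,.1355),186.3,'s6')
```

```text
t 11.15 tcp [ 0.4983 -0.1871  0.2591] jawyaw 82.51 down [ 0.031  0.001 -1.   ] q [ 0.01  0.39  0.34  1.93 -0.19  0.82  1.89] w 0.0856 F [-0.5 -0.3 -0.3]
```

View pics/s6.png

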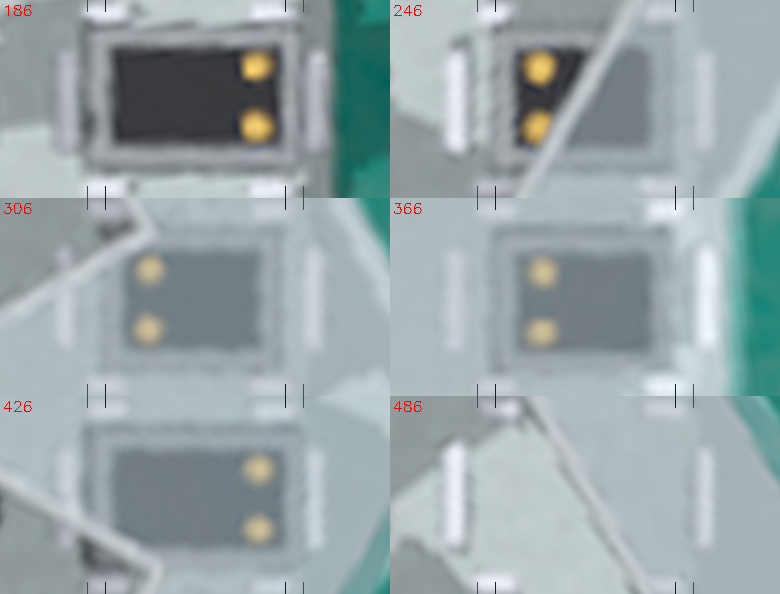

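View pics/top6.png

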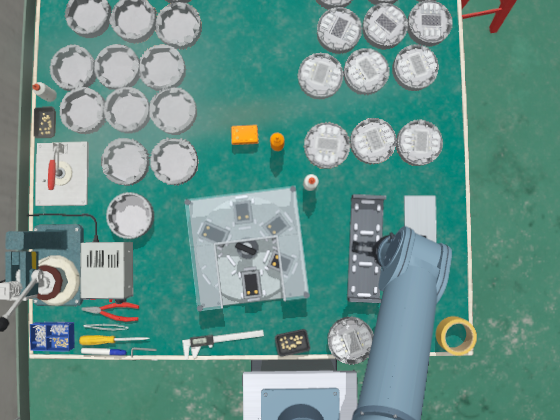

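```bash
cat >> h.py <<'E'
def block(im,c,ang=186.3,z=.054,ppm=4000):
    a=np.radians(ang); r=rect(im,c,a,z,.11,.09,ppm)
    g=cv2.cvtColor(r,cv2.COLOR_BGR2GRAY); hsv=cv2.cvtColor(r,cv2.COLOR_BGR2HSV)
    m=((g<75)|((hsv[...,1]>90)&(hsv[...,0]<40))).astype(np.uint8); m=cv2.morphologyEx(m,cv2.MORPH_CLOSE,np.ones((25,25)));m=cv2.morphologyEx(m,cv2.MORPH_OPEN,np.ones((41,41)))
    n,l,s,_=cv2.connectedComponentsWithStats(m); i=1+np.argmax(s[1:,4])
    k,_=cv2.findContours((l==i).astype(np.uint8),0,1); q=cv2.minAreaRect(k[0])
    U=q[0][0]/ppm-.055; V=q[0][1]/ppm-.045
    p=np.array(c)+U*np.array([np.cos(a),np.sin(a)])+V*np.array([-np.sin(a),np.cos(a)])
    print('block ctr',np.round(p,4),'size',np.round(np.array(q[1])/ppm,4),'rectang',q[2],'-> yaw',ang+q[2])
E
python3 - <<'E'
from h import *
block(shot('top'),(.405,.125))
E
```

```text
block ctr [0.4043 0.1259] size [0.0295 0.0532] rectang 90.0 -> yaw 276.3
```

Emit:
jog_arm(
  motion=[-1, -0.014, 0.044, 0, 2, -1, -0.014, 0.044, 0, 2, -1, -0.014, 0.044, 0, 2, -1, -0.014, 0.044, 0, 2, -1, -0.014, 0.044, 0, 2, -1, -0.014, 0.044, 0, 2, -1, -0.009, 0.04, 0, 2, -1, 0, 0.01, 0, 0],
)

```text
time: 12.05
eef_pos: [0.4005, 0.1341, 0.2607]
orientation: [-0.057, 1.532, 0.067]
ft_force: [0.6, -0.6, 0.1]
grip_width: 0.0855
```

Run:
```python
from h import *
pose()
```

```text
t 12.05 tcp [0.4005 0.1341 0.2607] jawyaw 94.55 down [ 0.038  0.008 -0.999] q [-0.57  0.19  0.15  2.18 -0.03  0.73  1.25] w 0.0855 F [ 0.6 -0.6  0.1]
```

Emit:
jog_arm(
  motion=[-1, 0.0035, -0.0085, -0.04, 1.7, -1, 0, 0, -0.04, 0, -1, 0, 0, -0.03, 0, -1, 0, 0, 0, 0],
)

```text
time: 12.45
eef_pos: [0.4054, 0.1304, 0.1497]
orientation: [-0.072, 1.523, 0.089]
ft_force: [-1.3, -0.2, 0.4]
grip_width: 0.0855
```

Run:
```python
from h import *
pose()
```

```text
t 12.45 tcp [0.4054 0.1304 0.1497] jawyaw 95.92 down [ 0.046  0.013 -0.999] q [-0.52  0.42  0.12  2.25 -0.1   0.43  1.35] w 0.0855 F [-1.3 -0.2  0.4]
```

Emit:
jog_arm(
  motion=[-1, -0.003, -0.006, -0.02, 0.4, -1, 0, 0, -0.018, 0, -1, 0, 0, -0.008, 0, -1, 0, 0, 0, 0],
)

```text
time: 12.85
eef_pos: [0.4049, 0.1251, 0.106]
orientation: [-0.07, 1.519, 0.088]
ft_force: [0.3, -0.2, -0.1]
grip_width: 0.0857
```

Run:
```python
from h import *
pose()
shot('side','side7')
a=cv2.imread('pics/side7.png');cv2.imwrite('pics/side7c.png',cv2.resize(a[150:290,130:320],None,fx=4,fy=4))
```

```text
t 12.85 tcp [0.4049 0.1251 0.106 ] jawyaw 95.8 down [ 0.05   0.014 -0.999] q [-0.48  0.52  0.09  2.27 -0.12  0.31  1.38] w 0.0857 F [ 0.3 -0.2 -0.1]
```

View pics/side7c.png

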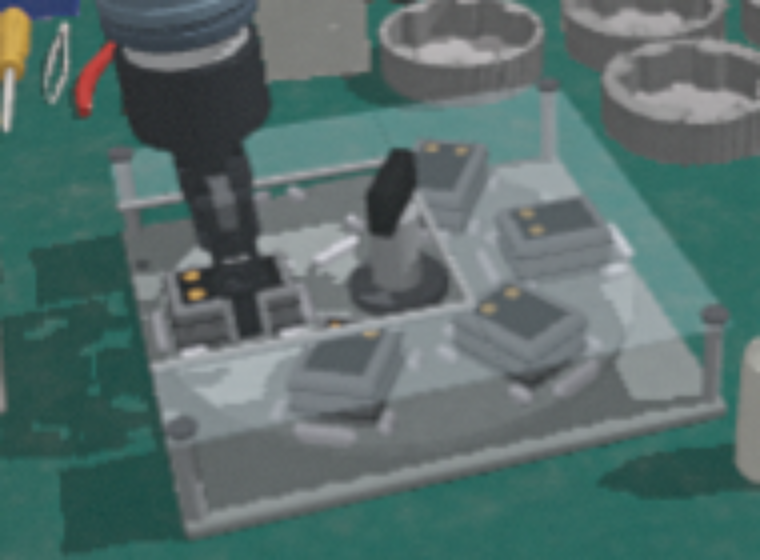

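Emit:
jog_arm(
  motion=[-1, -0.003, 0, -0.004, 0.4, -1, 0, 0, 0, 0, 1, 0, 0, 0, 0, 1, 0, 0, 0, 0, 1, 0, 0, 0, 0, 1, 0, 0, 0, 0, 1, 0, 0, 0, 0],
  newtons=50,
)

```text
time: 13.6
eef_pos: [0.4039, 0.1265, 0.1058]
orientation: [-0.073, 1.512, 0.096]
ft_force: [0.4, 0.0, -1.8]
grip_width: 0.0466
```

Run:
```python
from h import *
pose()
```

```text
t 13.6 tcp [0.4039 0.1265 0.1058] jawyaw 96.21 down [ 0.056  0.018 -0.998] q [-0.48  0.52  0.08  2.27 -0.12  0.29  1.38] w 0.0466 F [ 0.4  0.  -1.8]
```

Emit:
jog_arm(
  motion=[1, 0, 0, 0.015, 0, 1, 0, 0, 0.03, 0, 1, 0, 0, 0.04, 0, 1, 0, -0.02, 0.01, -2, 1, 0.01, -0.04, 0, -2, 1, 0.012, -0.045, 0, -2, 1, 0.014, -0.045, 0, -2, 1, 0.014, -0.045, 0, -1.5],
)

```text
time: 14.4
eef_pos: [0.4509, -0.0718, 0.2023]
orientation: [0.05, 1.517, -0.033]
ft_force: [0.7, 0.1, -2.0]
grip_width: 0.0466
```

Emit:
jog_arm(
  motion=[1, 0.014, -0.045, 0, 0, 1, 0.014, -0.04, 0, 0, 1, 0.012, -0.03, 0, 0, 1, 0, -0.01, 0, 0, 1, 0, 0, 0, 0],
)

```text
time: 14.9
eef_pos: [0.4867, -0.2135, 0.1988]
orientation: [0.061, 1.521, -0.05]
ft_force: [-0.1, -0.3, -1.3]
grip_width: 0.0465
```

Run:
```python
from h import *
pose()
shot('side','side8')
```

```text
t 14.9 tcp [ 0.4867 -0.2135  0.1988] jawyaw 85.92 down [ 0.049  0.005 -0.999] q [ 0.15  0.47  0.24  1.97 -0.21  0.67  2.02] w 0.0465 F [-0.1 -0.3 -1.3]
```

View pics/side8.png

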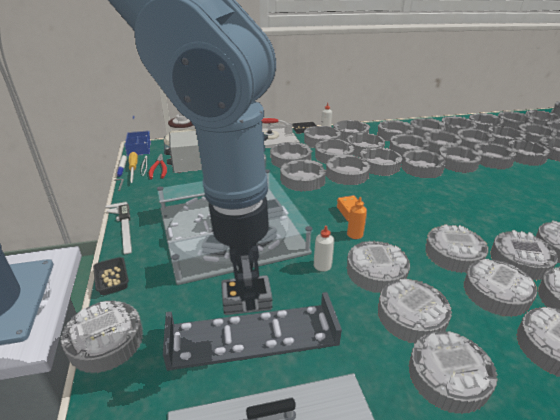

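Emit:
jog_arm(
  motion=[1, 0.005, 0.0235, -0.01, 0.7, 1, 0.005, 0, -0.03, 0, 1, 0, 0, -0.025, 0, 1, 0, 0, -0.005, 0, 1, 0, 0, 0, 0],
)

```text
time: 15.45
eef_pos: [0.4948, -0.1797, 0.1264]
orientation: [0.049, 1.525, -0.029]
ft_force: [0.3, -0.7, -1.3]
grip_width: 0.0468
```

Run:
```python
from h import *
pose()
im=shot('side','side9'); shot('top','top9')
a=cv2.imread('pics/side9.png');cv2.imwrite('pics/side9c.png',cv2.resize(a[250:380,150:350],None,fx=4,fy=4,interpolation=cv2.INTER_CUBIC))
```

```text
t 15.45 tcp [ 0.4948 -0.1797  0.1264] jawyaw 87.14 down [ 0.046  0.012 -0.999] q [ 0.13  0.59  0.18  2.01 -0.25  0.52  2.02] w 0.0468 F [ 0.3 -0.7 -1.3]
```

View pics/side9c.png

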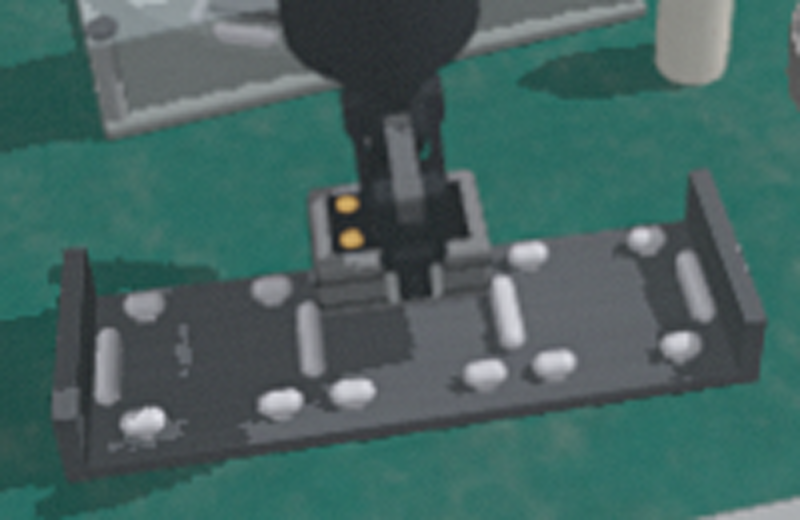

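Run:
```python
from h import *
im=shot('side')
f=lambda c:((c[0]+.5)/4-.5+150,(c[1]+.5)/4-.5+250)
for z,c in [(.0446,(321,303)),(.0446,(494,287)),(.0746,(314,255)),(.0746,(491,238)),(.0746,(310,190)),(.0746,(473,171))]:
    print(z,np.round(onz(im,*f(c),z),4))
print('nest rail check')
for c in [(312,338),(508,312)]: print(np.round(onz(im,*f(c),.018),4))
```

```text
0.0446 [ 0.4604 -0.1917  0.0446]
0.0446 [ 0.5328 -0.1998  0.0446]
0.0746 [ 0.4594 -0.1922  0.0746]
0.0746 [ 0.5317 -0.1996  0.0746]
0.0746 [ 0.4625 -0.1556  0.0746]
0.0746 [ 0.5326 -0.1603  0.0746]
nest rail check
[ 0.4555 -0.1869  0.018 ]
[ 0.5408 -0.1923  0.018 ]
```

Emit:
jog_arm(
  motion=[1, 0.0015, -0.0105, 0, -0.4, 1, 0, 0, -0.004, 0, 1, 0, 0, 0, 0],
)

```text
time: 15.9
eef_pos: [0.4987, -0.1934, 0.1261]
orientation: [0.054, 1.517, -0.039]
ft_force: [-0.9, 0.4, -0.6]
grip_width: 0.0467
```

Run:
```python
from h import *
pose()
im=shot('side','side10')
a=cv2.imread('pics/side10.png');cv2.imwrite('pics/side10c.png',cv2.resize(a[250:380,150:350],None,fx=4,fy=4,interpolation=cv2.INTER_CUBIC))
```

```text
t 15.9 tcp [ 0.4987 -0.1934  0.1261] jawyaw 86.6 down [ 0.054  0.008 -0.999] q [ 0.16  0.6   0.18  1.99 -0.26  0.52  2.03] w 0.0467 F [-0.9  0.4 -0.6]
```

View pics/side10c.png

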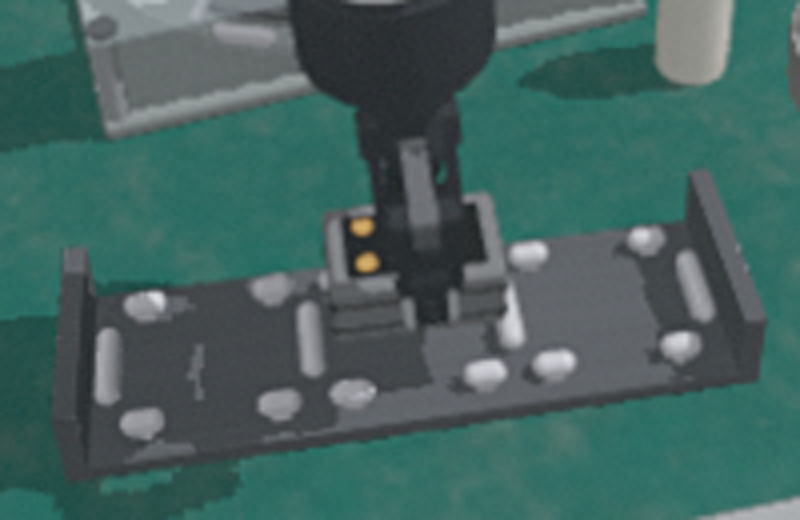

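Emit:
jog_arm(
  motion=[1, -0.0025, 0.0032, 0, 0, 1, 0, 0, 0, 0, 1, 0, 0, 0, 0],
)

```text
time: 16.25
eef_pos: [0.4962, -0.1904, 0.1266]
orientation: [0.054, 1.516, -0.04]
ft_force: [0.3, 0.5, -1.3]
grip_width: 0.0468
```

Run:
```python
from h import *
pose()
```

```text
t 16.25 tcp [ 0.4962 -0.1904  0.1266] jawyaw 86.56 down [ 0.055  0.008 -0.998] q [ 0.15  0.6   0.18  2.   -0.26  0.51  2.03] w 0.0468 F [ 0.3  0.5 -1.3]
```

Emit:
jog_arm(
  motion=[1, 0, 0, -0.012, 0, 1, 0, 0, -0.01, 0, 1, 0, 0, -0.006, 0, 1, 0, 0, 0, 0],
)

```text
time: 16.65
eef_pos: [0.4962, -0.1893, 0.0958]
orientation: [0.054, 1.517, -0.038]
ft_force: [0.2, 0.1, -0.9]
grip_width: 0.0471
```

Run:
```python
from h import *
pose()
```

```text
t 16.65 tcp [ 0.4962 -0.1893  0.0958] jawyaw 86.62 down [ 0.054  0.009 -0.999] q [ 0.17  0.65  0.16  2.   -0.27  0.45  2.05] w 0.0471 F [ 0.2  0.1 -0.9]
```

Emit:
jog_arm(
  motion=[1, 0, 0, -0.003, 0, 1, 0, 0, -0.002, 0, 1, 0, 0, 0, 0],
)

```text
time: 16.95
eef_pos: [0.4962, -0.1895, 0.0921]
orientation: [0.055, 1.517, -0.038]
ft_force: [-0.2, 0.6, -2.3]
grip_width: 0.0468
```

Run:
```python
from h import *
pose()
im=shot('side','side11')
a=cv2.imread('pics/side11.png');cv2.imwrite('pics/side11c.png',cv2.resize(a[250:380,150:350],None,fx=4,fy=4,interpolation=cv2.INTER_CUBIC))
```

```text
t 16.95 tcp [ 0.4962 -0.1895  0.0921] jawyaw 86.6 down [ 0.054  0.01  -0.999] q [ 0.17  0.66  0.15  2.   -0.28  0.45  2.05] w 0.0468 F [-0.2  0.6 -2.3]
```

View pics/side11c.png

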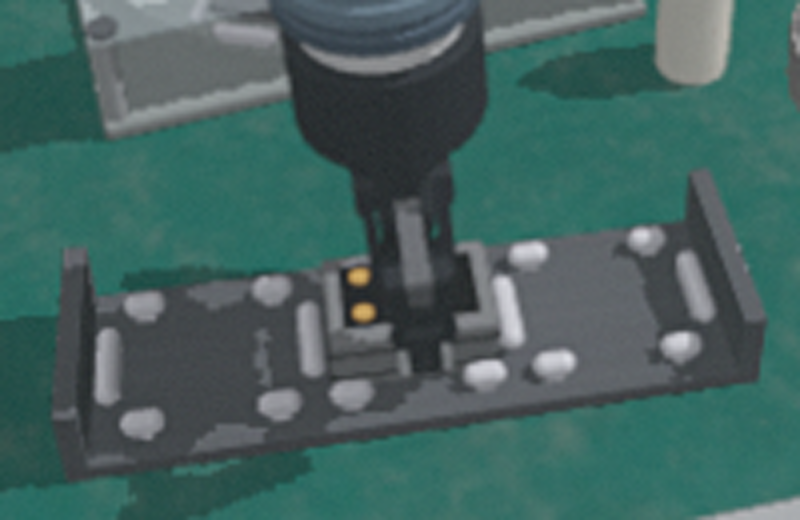

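Emit:
jog_arm(
  motion=[1, 0, 0, -0.0015, 0, -1, 0, 0, 0, 0, -1, 0, 0, 0, 0, -1, 0, 0, 0, 0, -1, 0, 0, 0.02, 0, -1, 0, 0, 0.04, -8, -1, 0, 0.02, 0.04, -8, -1, 0, 0.04, 0.02, -8],
)

```text
time: 17.8
eef_pos: [0.4941, -0.1359, 0.2119]
orientation: [0.388, 1.483, -0.388]
ft_force: [1.4, 0.4, 1.3]
grip_width: 0.0855
```

Run:
```python
from h import *
pose()
im=shot('side','side12')
a=cv2.imread('pics/side12.png');cv2.imwrite('pics/side12c.png',cv2.resize(a[250:380,150:350],None,fx=4,fy=4,interpolation=cv2.INTER_CUBIC))
```

```text
t 17.8 tcp [ 0.4941 -0.1359  0.2119] jawyaw 61.44 down [ 0.051 -0.013 -0.999] q [-0.14  0.44  0.4   2.03 -0.27  0.67  1.5 ] w 0.0855 F [1.4 0.4 1.3]
```

View pics/side12c.png

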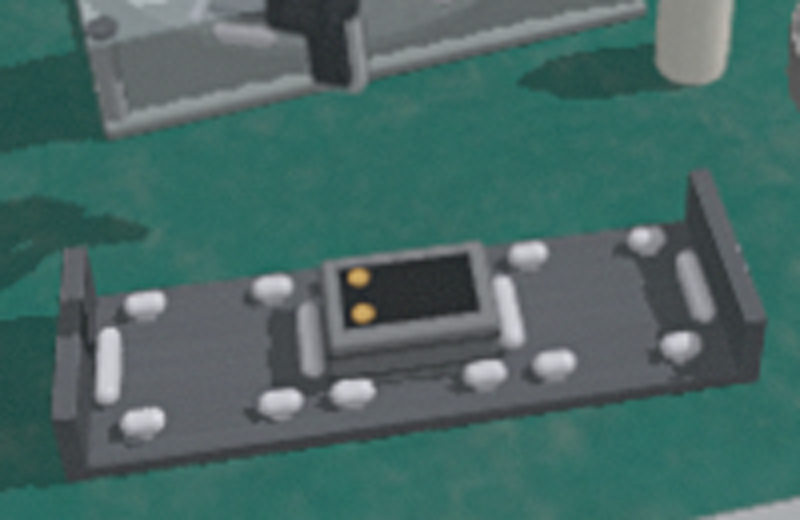

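Emit:
jog_arm(
  motion=[-1, 0.001, 0.03, 0.005, -8, -1, 0.001, 0.04, 0, -8, -1, 0.001, 0.04, 0, -8, -1, 0.001, 0.04, 0, -8, -1, 0.001, 0.04, 0, -8, -1, 0.001, 0.03, 0, -8, -1, 0.001, 0.02, 0, -8, -1, 0.001, 0, 0, -8],
)

```text
time: 18.65
eef_pos: [0.5037, 0.1275, 0.2184]
orientation: [1.232, 1.12, -1.274]
ft_force: [-0.1, -0.7, -0.6]
grip_width: 0.0853
```

Emit:
jog_arm(
  motion=[-1, 0, 0, 0, -8, -1, 0, 0, 0, -8, -1, 0, 0, 0, -3, -1, 0, 0, 0, 0],
)

```text
time: 19.05
eef_pos: [0.5034, 0.13, 0.2164]
orientation: [1.464, 0.933, -1.526]
ft_force: [0.3, 0.7, -0.5]
grip_width: 0.0855
```

Run:
```python
from h import *
pose()
```

```text
t 19.05 tcp [0.5034 0.13   0.2164] jawyaw -23.69 down [-0.003 -0.059 -0.998] q [-0.98  0.58  0.81  1.98 -0.48  0.83 -0.32] w 0.0855 F [ 0.3  0.7 -0.5]
```

Emit:
jog_arm(
  motion=[-1, -0.001, 0.0085, -0.02, 0, -1, 0, 0, -0.03, 0, -1, 0, 0, -0.015, 0, -1, 0, 0, 0, 0, -1, 0, 0, 0, 0],
)

```text
time: 19.55
eef_pos: [0.5032, 0.1386, 0.1495]
orientation: [1.459, 0.938, -1.519]
ft_force: [0.0, -0.4, -0.8]
grip_width: 0.0855
```

Run:
```python
from h import *
pose()
im=shot('side','side13')
a=cv2.imread('pics/side13.png');cv2.imwrite('pics/side13c.png',cv2.resize(a[150:290,130:320],None,fx=4,fy=4))
```

```text
t 19.55 tcp [0.5032 0.1386 0.1495] jawyaw -23.18 down [-0.002 -0.059 -0.998] q [-0.91  0.68  0.71  2.   -0.58  0.7  -0.25] w 0.0855 F [ 0.  -0.4 -0.8]
```

View pics/side13c.png

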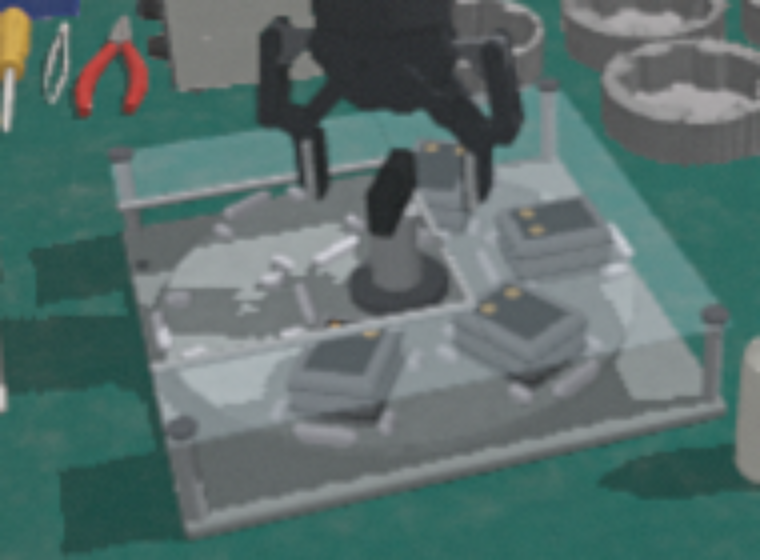

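Bar centred between the fingers. Grip and turn +60°.

Emit:
jog_arm(
  motion=[1, 0, 0, 0, 0, 1, 0, 0, 0, 0, 1, 0, 0, 0, 0, 1, 0, 0, 0, 0, 1, 0, 0, 0, 0, 1, 0, 0, 0, 0],
  newtons=60,
)

```text
time: 20.2
eef_pos: [0.5006, 0.1408, 0.1533]
orientation: [1.459, 0.949, -1.522]
ft_force: [11.5, -4.8, -21.3]
grip_width: 0.0151
```

Run:
```python
from h import *
pose()
```

```text
t 20.2 tcp [0.5006 0.1408 0.1533] jawyaw -23.16 down [-0.008 -0.052 -0.999] q [-0.91  0.67  0.71  2.   -0.58  0.72 -0.26] w 0.0151 F [ 11.5  -4.8 -21.3]
```

Emit:
jog_arm(
  motion=[1, 0, 0, 0, 7, 1, 0, 0, 0, 7, 1, 0, 0, 0, 7, 1, 0, 0, 0, 7, 1, 0, 0, 0, 7, 1, 0, 0, 0, 7, 1, 0, 0, 0, 7, 1, 0, 0, 0, 7],
)

```text
time: 21.0
eef_pos: [0.5004, 0.1402, 0.1532]
orientation: [0.737, 1.384, -0.759]
ft_force: [1.6, 0.0, -3.3]
grip_width: 0.0151
```

Run:
```python
from h import *
pose()
```

```text
t 21.0 tcp [0.5004 0.1402 0.1532] jawyaw 34.63 down [ 0.039 -0.036 -0.999] q [-0.72  0.57  0.44  2.02 -0.34  0.59  0.53] w 0.0151 F [ 1.6  0.  -3.3]
```

Emit:
jog_arm(
  motion=[1, 0, 0, 0, 2, 1, 0, 0, 0, 0, -1, 0, 0, 0, 0, -1, 0, 0, 0, 0, -1, 0, 0, 0, 0],
)

```text
time: 21.5
eef_pos: [0.5011, 0.1399, 0.1536]
orientation: [0.711, 1.393, -0.73]
ft_force: [-0.6, 0.2, -0.2]
grip_width: 0.0582
```

Run:
```python
from h import *
pose()
```

```text
t 21.5 tcp [0.5011 0.1399 0.1536] jawyaw 36.72 down [ 0.042 -0.034 -0.999] q [-0.72  0.57  0.43  2.02 -0.33  0.59  0.56] w 0.0582 F [-0.6  0.2 -0.2]
```

Emit:
jog_arm(
  motion=[-1, -0.001, -0.002, -0.003, 0, 1, 0, 0, 0, 0, 1, 0, 0, 0, 0, 1, 0, 0, 0, 0, 1, 0, 0, 0, 0, 1, 0, 0, 0, 0, 1, 0, 0, 0, 0],
)

```text
time: 22.2
eef_pos: [0.5017, 0.138, 0.153]
orientation: [0.713, 1.391, -0.728]
ft_force: [1.8, -1.1, -10.5]
grip_width: 0.015
```

Emit:
jog_arm(
  motion=[1, 0, 0, 0, 7, 1, 0, 0, 0, 7, 1, 0, 0, 0, 7, 1, 0, 0, 0, 7, 1, 0, 0, 0, 7, 1, 0, 0, 0, 7, 1, 0, 0, 0, 7, 1, 0, 0, 0, 7],
)

```text
time: 23.0
eef_pos: [0.503, 0.1393, 0.1529]
orientation: [-0.048, 1.515, 0.078]
ft_force: [1.3, 2.6, -1.0]
grip_width: 0.0151
```

Run:
```python
from h import *
pose()
```

```text
t 23.0 tcp [0.503  0.1393 0.1529] jawyaw 94.65 down [ 0.054  0.022 -0.998] q [-0.44  0.53  0.1   2.02 -0.11  0.54  1.39] w 0.0151 F [ 1.3  2.6 -1. ]
```

Turn the last 2°, release and step back to look.

Emit:
jog_arm(
  motion=[1, 0, 0, 0, 2.2, 1, 0, 0, 0, 0, -1, 0, 0, 0, 0, -1, 0, 0, 0, 0, -1, 0, 0, 0.02, 0, -1, 0, 0, 0.04, 0, -1, 0, -0.03, 0.03, 0, -1, 0, -0.05, 0, 0],
)

```text
time: 23.8
eef_pos: [0.5009, 0.0636, 0.2441]
orientation: [-0.084, 1.519, 0.118]
ft_force: [0.7, -0.8, 0.2]
grip_width: 0.0855
```

Emit:
jog_arm(
  motion=[-1, 0, -0.05, 0, 0, -1, 0, -0.05, 0, 0, -1, 0, -0.05, 0, 0, -1, 0, -0.05, 0, 0, -1, 0, 0, 0, 0],
)

```text
time: 24.3
eef_pos: [0.4979, -0.1465, 0.2456]
orientation: [-0.078, 1.518, 0.105]
ft_force: [-0.2, -0.2, -0.4]
grip_width: 0.0857
```

Run:
```python
from h import *
pose()
im=shot('top','top14')
strips(im,(.502,.1355),186.3,'s14')
block(im,(.405,.125))
```

```text
t 24.3 tcp [ 0.4979 -0.1465  0.2456] jawyaw 96.73 down [ 0.05   0.02  -0.999] q [ 0.06  0.38  0.19  1.97 -0.15  0.76  2.03] w 0.0857 F [-0.2 -0.2 -0.4]
block ctr [0.4046 0.125 ] size [0.0542 0.03  ] rectang 0.0 -> yaw 186.3
```

View pics/s14.png

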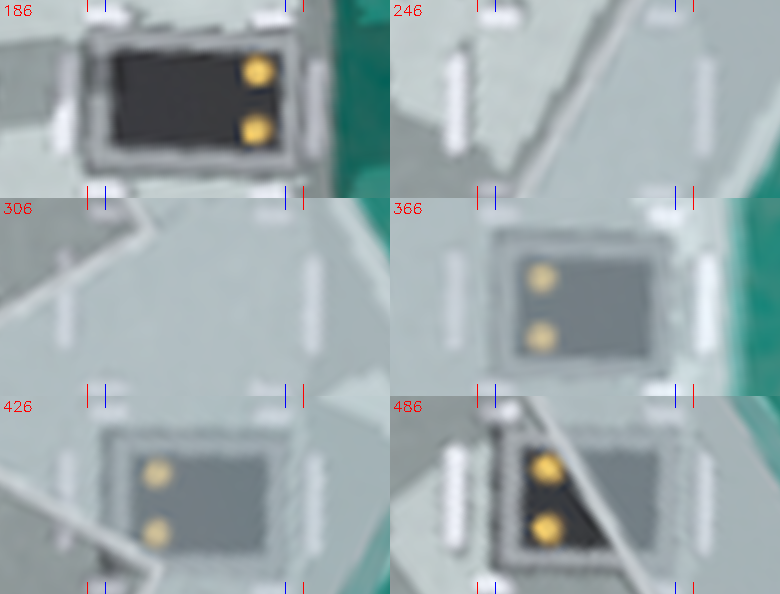

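View pics/top14.png

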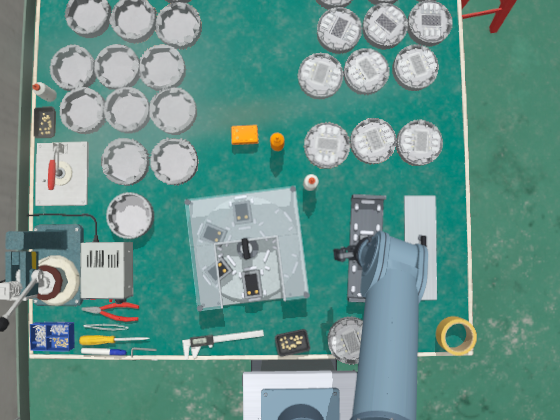

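Emit:
jog_arm(
  motion=[-1, -0.016, 0.044, 0, 0, -1, -0.016, 0.044, 0, 0, -1, -0.016, 0.044, 0, 0, -1, -0.016, 0.044, 0, 0, -1, -0.016, 0.044, 0, 0, -1, -0.014, 0.035, 0, 0, -1, 0, 0, -0.02, 0, -1, 0, 0, -0.03, 0],
)

```text
time: 25.15
eef_pos: [0.3965, 0.1292, 0.1964]
orientation: [-0.078, 1.512, 0.117]
ft_force: [0.1, -0.4, -0.7]
grip_width: 0.0853
```

Run:
```python
from h import *
pose()
```

```text
t 25.15 tcp [0.3965 0.1292 0.1964] jawyaw 97.2 down [ 0.054  0.028 -0.998] q [-0.48  0.3   0.06  2.25 -0.05  0.53  1.32] w 0.0853 F [ 0.1 -0.4 -0.7]
```

Emit:
jog_arm(
  motion=[-1, 0.0055, -0.006, -0.04, -0.5, -1, 0, 0, -0.035, 0, -1, 0, 0, -0.012, 0, -1, 0, 0, 0, 0, -1, 0, 0, 0, 0],
)

```text
time: 25.65
eef_pos: [0.3964, 0.1295, 0.104]
orientation: [-0.078, 1.519, 0.119]
ft_force: [0.9, -0.2, 0.0]
grip_width: 0.0855
```

Run:
```python
from h import *
pose()
```

```text
t 25.65 tcp [0.3964 0.1295 0.104 ] jawyaw 97.26 down [ 0.048  0.029 -0.998] q [-0.44  0.52  0.03  2.28 -0.08  0.29  1.35] w 0.0855 F [ 0.9 -0.2  0. ]
```

Emit:
jog_arm(
  motion=[-1, 0.006, -0.006, 0, -0.5, -1, 0, 0, 0, 0],
)

```text
time: 25.85
eef_pos: [0.4032, 0.1242, 0.1055]
orientation: [-0.071, 1.517, 0.113]
ft_force: [-0.2, 0.7, 0.8]
grip_width: 0.0851
```

Run:
```python
from h import *
pose()
```

```text
t 25.85 tcp [0.4032 0.1242 0.1055] jawyaw 96.81 down [ 0.05   0.03  -0.998] q [-0.43  0.52  0.03  2.27 -0.08  0.29  1.36] w 0.0851 F [-0.2  0.7  0.8]
```

Emit:
jog_arm(
  motion=[-1, -0.001, -0.001, -0.004, 0, 1, 0, 0, 0, 0, 1, 0, 0, 0, 0, 1, 0, 0, 0, 0, 1, 0, 0, 0, 0, 1, 0, 0, 0, 0],
  newtons=50,
)

```text
time: 26.45
eef_pos: [0.4034, 0.1238, 0.1036]
orientation: [-0.069, 1.513, 0.114]
ft_force: [0.2, 0.7, -0.7]
grip_width: 0.0471
```

Run:
```python
from h import *
pose()
im=shot('side','side15')
a=cv2.imread('pics/side15.png');cv2.imwrite('pics/side15c.png',cv2.resize(a[150:290,130:320],None,fx=4,fy=4))
```

```text
t 26.45 tcp [0.4034 0.1238 0.1036] jawyaw 96.8 down [ 0.054  0.032 -0.998] q [-0.42  0.52  0.03  2.27 -0.08  0.28  1.36] w 0.0471 F [ 0.2  0.7 -0.7]
```

View pics/side15c.png

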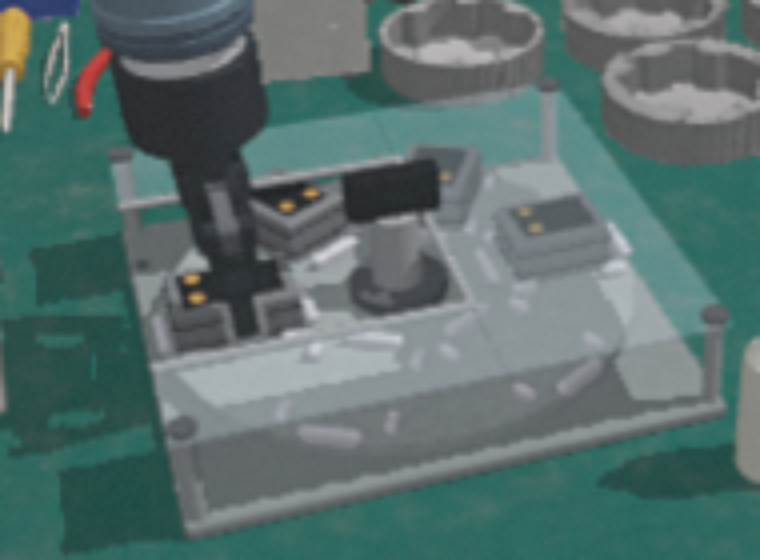

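Emit:
jog_arm(
  motion=[1, 0, 0, 0.015, 0, 1, 0, 0, 0.03, 0, 1, 0, 0, 0.04, 0, 1, 0.005, -0.02, 0.01, -2, 1, 0.02, -0.04, 0, -2, 1, 0.02, -0.04, 0, -2, 1, 0.02, -0.04, 0, -2, 1, 0.022, -0.04, 0, -2],
)

```text
time: 27.3
eef_pos: [0.4889, -0.0568, 0.2018]
orientation: [0.058, 1.515, -0.018]
ft_force: [0.3, 1.0, -0.9]
grip_width: 0.047
```

Emit:
jog_arm(
  motion=[1, 0.022, -0.04, 0, 0, 1, 0.022, -0.04, 0, 0, 1, 0.02, -0.03, 0, 0, 1, 0.01, 0, 0, 0, 1, 0, 0, 0, 0],
)

```text
time: 27.8
eef_pos: [0.565, -0.1797, 0.2005]
orientation: [0.063, 1.515, -0.029]
ft_force: [0.0, 1.3, -1.2]
grip_width: 0.0473
```

Run:
```python
from h import *
pose()
im=shot('side','side16')
```

```text
t 27.8 tcp [ 0.565  -0.1797  0.2005] jawyaw 86.64 down [ 0.056  0.02  -0.998] q [ 0.14  0.55  0.15  1.81 -0.17  0.74  1.89] w 0.0473 F [ 0.   1.3 -1.2]
```

View pics/side16.png

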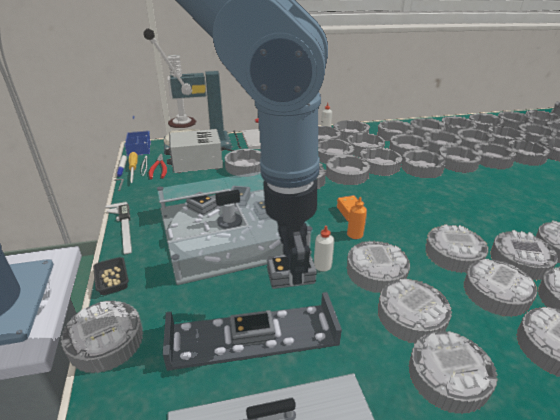

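Emit:
jog_arm(
  motion=[1, 0.017, -0.016, 0, 0, 1, 0, 0, -0.03, 0, 1, 0, 0, -0.03, 0, 1, 0, 0, -0.014, 0, 1, 0, 0, 0, 0, 1, 0, 0, 0, 0],
)

```text
time: 28.45
eef_pos: [0.5782, -0.1878, 0.1247]
orientation: [0.06, 1.521, -0.019]
ft_force: [-0.3, 0.2, -0.0]
grip_width: 0.0472
```

Run:
```python
from h import *
pose()
im=shot('side','side17')
a=cv2.imread('pics/side17.png');cv2.imwrite('pics/side17c.png',cv2.resize(a[240:370,200:360],None,fx=4.5,fy=4.5,interpolation=cv2.INTER_CUBIC))
```

```text
t 28.45 tcp [ 0.5782 -0.1878  0.1247] jawyaw 87.14 down [ 0.05   0.025 -0.998] q [ 0.17  0.69  0.12  1.79 -0.19  0.63  1.93] w 0.0472 F [-0.3  0.2 -0. ]
```

View pics/side17c.png

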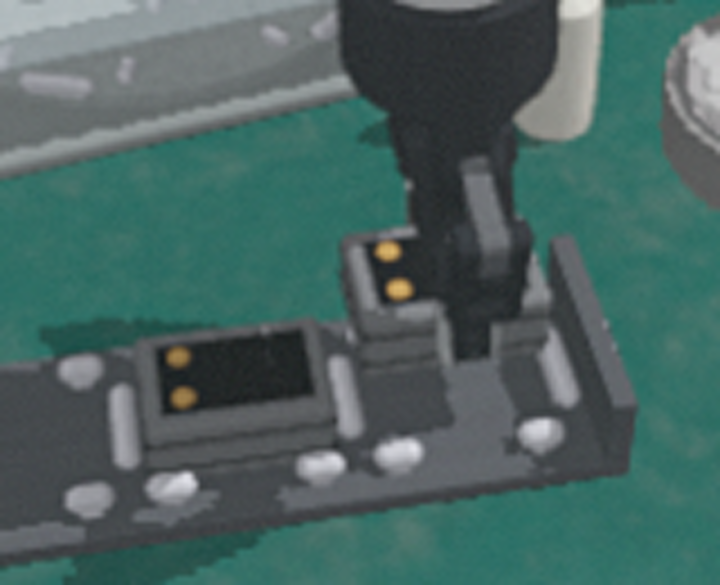

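Run:
```python
from h import *
im=shot('side')
f=lambda c:((c[0]+.5)/4.5-.5+200,(c[1]+.5)/4.5-.5+240)
for z,c in [(.0451,(363,367)),(.0451,(548,342)),(.0751,(355,315)),(.0751,(548,292))]:
    print(z,np.round(onz(im,*f(c),z),4))
for c in [(346,397),(560,366)]: print(np.round(onz(im,*f(c),.018),4))
```

```text
0.0451 [ 0.5446 -0.2025  0.0451]
0.0451 [ 0.6164 -0.2069  0.0451]
0.0751 [ 0.5411 -0.2034  0.0751]
0.0751 [ 0.6135 -0.2089  0.0751]
[ 0.5405 -0.1927  0.018 ]
[ 0.6266 -0.1971  0.018 ]
```

Emit:
jog_arm(
  motion=[1, 0.004, -0.0084, 0, -0.5, 1, 0, 0, 0, 0, 1, 0, 0, 0, 0],
)

```text
time: 28.85
eef_pos: [0.5845, -0.1979, 0.1282]
orientation: [0.066, 1.515, -0.028]
ft_force: [0.8, 0.4, -0.8]
grip_width: 0.0469
```

Run:
```python
from h import *
pose()
```

```text
t 28.85 tcp [ 0.5845 -0.1979  0.1282] jawyaw 86.58 down [ 0.056  0.023 -0.998] q [ 0.18  0.7   0.12  1.77 -0.2   0.64  1.94] w 0.0469 F [ 0.8  0.4 -0.8]
```

Emit:
jog_arm(
  motion=[1, -0.0025, 0.0017, 0, 0, 1, 0, 0, 0, 0, 1, 0, 0, 0, 0],
)

```text
time: 29.15
eef_pos: [0.582, -0.1965, 0.1288]
orientation: [0.066, 1.514, -0.029]
ft_force: [-0.3, -0.5, -1.4]
grip_width: 0.0472
```

Run:
```python
from h import *
pose()
```

```text
t 29.15 tcp [ 0.582  -0.1965  0.1288] jawyaw 86.55 down [ 0.057  0.022 -0.998] q [ 0.18  0.69  0.12  1.78 -0.2   0.63  1.94] w 0.0472 F [-0.3 -0.5 -1.4]
```

Emit:
jog_arm(
  motion=[1, 0, 0, -0.014, 0, 1, 0, 0, -0.012, 0, 1, 0, 0, -0.006, 0, 1, 0, 0, 0, 0],
)

```text
time: 29.55
eef_pos: [0.5819, -0.195, 0.0935]
orientation: [0.067, 1.514, -0.027]
ft_force: [-0.5, 0.1, -0.4]
grip_width: 0.0471
```

Run:
```python
from h import *
pose()
```

```text
t 29.55 tcp [ 0.5819 -0.195   0.0935] jawyaw 86.6 down [ 0.056  0.024 -0.998] q [ 0.19  0.75  0.11  1.78 -0.21  0.57  1.95] w 0.0471 F [-0.5  0.1 -0.4]
```

Emit:
jog_arm(
  motion=[1, 0, -0.001, -0.003, 0, 1, 0, 0, -0.0015, 0, 1, 0, 0, 0, 0],
)

```text
time: 29.85
eef_pos: [0.582, -0.1954, 0.0897]
orientation: [0.068, 1.515, -0.025]
ft_force: [0.4, 0.8, -1.9]
grip_width: 0.0471
```

Run:
```python
from h import *
pose()
im=shot('side','side18')
a=cv2.imread('pics/side18.png');cv2.imwrite('pics/side18c.png',cv2.resize(a[240:370,200:360],None,fx=4.5,fy=4.5,interpolation=cv2.INTER_CUBIC))
```

```text
t 29.85 tcp [ 0.582  -0.1954  0.0897] jawyaw 86.62 down [ 0.056  0.026 -0.998] q [ 0.19  0.75  0.11  1.78 -0.21  0.57  1.95] w 0.0471 F [ 0.4  0.8 -1.9]
```

View pics/side18c.png

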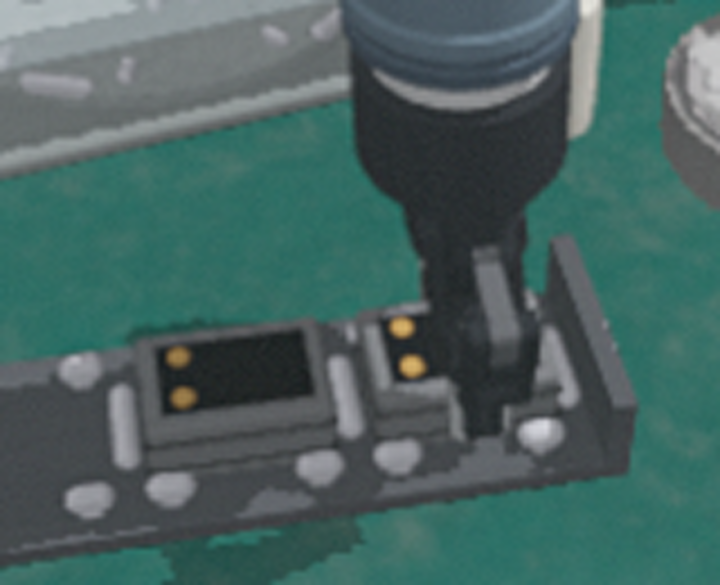

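Release and retreat toward the base side so both cameras can see the nest and cover.

Emit:
jog_arm(
  motion=[1, 0, 0, -0.0015, 0, -1, 0, 0, 0, 0, -1, 0, 0, 0, 0, -1, 0, 0, 0, 0, -1, 0, 0, 0.02, 0, -1, 0, 0, 0.04, 0, -1, -0.01, 0.02, 0.04, 0, -1, -0.02, 0.04, 0.02, 0],
)

```text
time: 30.7
eef_pos: [0.5507, -0.1418, 0.2094]
orientation: [0.071, 1.517, -0.036]
ft_force: [-0.4, 2.1, 0.1]
grip_width: 0.0856
```

Emit:
jog_arm(
  motion=[-1, -0.01, 0.048, 0, 0, -1, -0.01, 0.048, 0, 0, -1, 0, 0.048, 0, 0, -1, 0, 0.03, 0, 0, -1, 0, 0, 0, 0],
)

```text
time: 31.2
eef_pos: [0.5291, 0.0415, 0.2137]
orientation: [0.071, 1.509, -0.033]
ft_force: [-0.3, -0.4, -0.4]
grip_width: 0.0855
```

Run:
```python
from h import *
pose()
im=shot('side','side19'); t=shot('top','top19')
a=cv2.imread('pics/side19.png');cv2.imwrite('pics/side19c.png',cv2.resize(a[270:420,150:390],None,fx=3.3,fy=3.3,interpolation=cv2.INTER_CUBIC))
a=cv2.imread('pics/top19.png');cv2.imwrite('pics/top19c.png',cv2.resize(a[170:350,290:480],None,fx=3.3,fy=3.3,interpolation=cv2.INTER_CUBIC))
```

```text
t 31.2 tcp [0.5291 0.0415 0.2137] jawyaw 86.22 down [ 0.062  0.022 -0.998] q [-0.28  0.44  0.15  1.98 -0.12  0.67  1.46] w 0.0855 F [-0.3 -0.4 -0.4]
```

View pics/side19c.png

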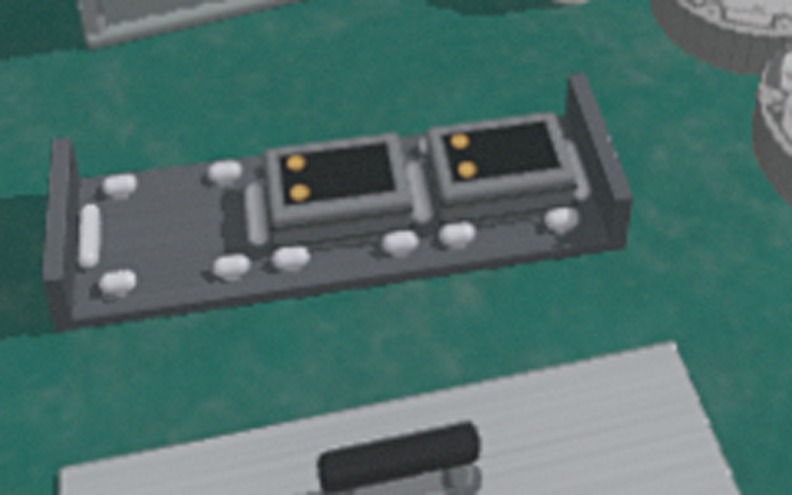

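View pics/top19c.png

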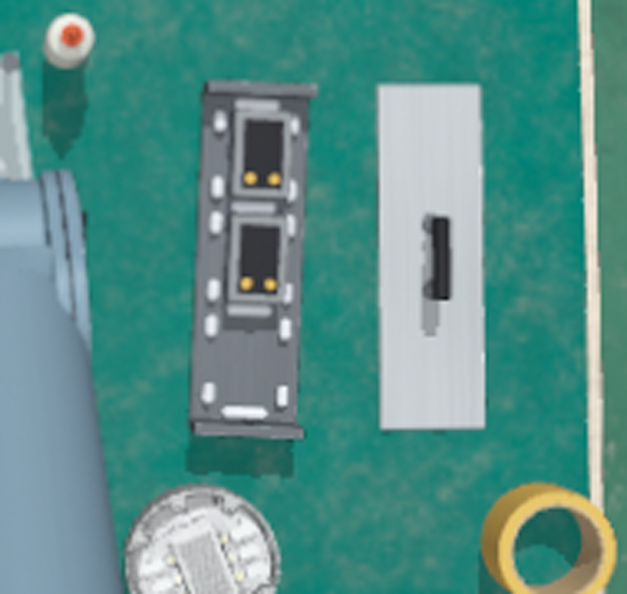

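Both blocks are seated flat between their rails. The three left in the carousel are short, with 46 mm insets. Next I'll measure the cover on the bench and the nest pillars.

```bash
cat > cov.py <<'E'
from h import *
def bright(im,c,ang,z,L=.36,W=.16,ppm=3000):
    a=np.radians(ang); r=rect(im,c,a,z,L,W,ppm); hsv=cv2.cvtColor(r,cv2.COLOR_BGR2HSV)
    m=((hsv[...,1]<45)&(hsv[...,2]>140)).astype(np.uint8)
    m=cv2.morphologyEx(m,cv2.MORPH_OPEN,np.ones((9,9)));m=cv2.morphologyEx(m,cv2.MORPH_CLOSE,np.ones((75,75)))
    n,l,s,_=cv2.connectedComponentsWithStats(m); i=1+np.argmax(s[1:,4])
    k,_=cv2.findContours((l==i).astype(np.uint8),0,1); q=cv2.minAreaRect(max(k,key=cv2.contourArea))
    U=q[0][0]/ppm-L/2;V=q[0][1]/ppm-W/2
    p=np.array(c)+U*np.array([np.cos(a),np.sin(a)])+V*np.array([-np.sin(a),np.cos(a)])
    # long-axis
    w,h=q[1]; an=q[2] if w>h else q[2]-90
    print('cover ctr',np.round(p,4),'size',np.round(np.array(q[1])/ppm,4),'yaw',round(ang+an,2))
def bar(im,c,ang,z,L=.11,W=.06,ppm=4000):
    a=np.radians(ang); r=rect(im,c,a,z,L,W,ppm); g=cv2.cvtColor(r,cv2.COLOR_BGR2GRAY)
    m=cv2.morphologyEx((g<75).astype(np.uint8),cv2.MORPH_OPEN,np.ones((15,15)))
    n,l,s,_=cv2.connectedComponentsWithStats(m); i=1+np.argmax(s[1:,4])
    k,_=cv2.findContours((l==i).astype(np.uint8),0,1); q=cv2.minAreaRect(k[0]); U=q[0][0]/ppm-L/2;V=q[0][1]/ppm-W/2
    p=np.array(c)+U*np.array([np.cos(a),np.sin(a)])+V*np.array([-np.sin(a),np.cos(a)])
    print('bar ctr',np.round(p,4),np.round(np.array(q[1])/ppm,4),q[2]+ang)
if __name__=='__main__':
    im=shot('top')
    bright(im,(.50,-.345),0,.005); bar(im,(.495,-.345),0,.042)
E
python3 cov.py
python3 - <<'E'
from h import *
im=shot('top')
r=rect(im,(.498,-.19),np.radians(-3.35),.042,.32,.11,2400)
for mm in (-146,146): x=int((mm/1000+.16)*2400); r[:,x]=(0,0,255)
for mm in (-45,45): y=int((mm/1000+.055)*2400); r[y,:]=(0,0,255)
cv2.imwrite('pics/pil.png',r)
E
```

```text
cover ctr [ 0.4962 -0.3455] size [0.0908 0.2918] yaw -0.65
bar ctr [ 0.4952 -0.3424] [0.0149 0.0668] 88.7126693725586
```

View pics/pil.png

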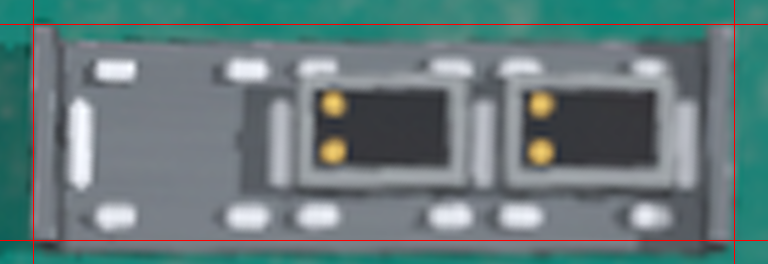

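Emit:
jog_arm(
  motion=[-1, -0.005, -0.045, 0, 1, -1, -0.005, -0.045, 0, 1, -1, -0.005, -0.045, 0, 1, -1, -0.005, -0.045, 0, 0, -1, -0.005, -0.045, 0, 0, -1, -0.005, -0.045, 0, 0, -1, -0.005, -0.045, 0, 0, -1, -0.002, -0.04, 0, 0],
)

```text
time: 32.2
eef_pos: [0.485, -0.3424, 0.2137]
orientation: [0.04, 1.509, -0.011]
ft_force: [1.0, 0.2, -0.3]
grip_width: 0.0856
```

Emit:
jog_arm(
  motion=[-1, 0, -0.01, -0.02, 0, -1, 0, 0, -0.03, 0, -1, 0, 0, 0, 0],
)

```text
time: 32.5
eef_pos: [0.4773, -0.3692, 0.1633]
orientation: [0.049, 1.508, -0.036]
ft_force: [0.8, 0.7, 0.3]
grip_width: 0.0851
```

Run:
```python
from h import *
pose()
```

```text
t 32.5 tcp [ 0.4773 -0.3692  0.1633] jawyaw 86.89 down [ 0.062  0.007 -0.998] q [ 0.48  0.63  0.16  1.8  -0.22  0.69  2.29] w 0.0851 F [0.8 0.7 0.3]
```

Emit:
jog_arm(
  motion=[-1, 0.0148, 0.0258, 0, 2.2, -1, 0, 0, 0, 0, -1, 0, 0, 0, 0],
)

```text
time: 32.8
eef_pos: [0.4896, -0.3475, 0.165]
orientation: [0.024, 1.51, -0.012]
ft_force: [-0.8, -1.3, 0.1]
grip_width: 0.0857
```

Run:
```python
from h import *
pose()
from cov import *
```

```text
t 32.8 tcp [ 0.4896 -0.3475  0.165 ] jawyaw 88.71 down [ 0.061  0.007 -0.998] q [ 0.44  0.62  0.16  1.81 -0.21  0.68  2.27] w 0.0857 F [-0.8 -1.3  0.1]
```

Emit:
jog_arm(
  motion=[-1, 0.0025, 0.004, -0.03, 0.4, -1, 0, 0, -0.025, 0, -1, 0, 0, -0.014, 0, -1, 0, 0, 0, 0, -1, 0, 0, 0, 0],
)

```text
time: 33.3
eef_pos: [0.493, -0.3476, 0.0994]
orientation: [0.017, 1.504, -0.013]
ft_force: [0.2, -0.4, 0.8]
grip_width: 0.0854
```

Run:
```python
from h import *
pose()
im=shot('side','side20')
a=cv2.imread('pics/side20.png');cv2.imwrite('pics/side20c.png',cv2.resize(a[270:420,150:390],None,fx=3.3,fy=3.3,interpolation=cv2.INTER_CUBIC))
```

```text
t 33.3 tcp [ 0.493  -0.3476  0.0994] jawyaw 88.91 down [ 0.067  0.002 -0.998] q [ 0.46  0.72  0.13  1.82 -0.23  0.56  2.3 ] w 0.0854 F [ 0.2 -0.4  0.8]
```

View pics/side20c.png

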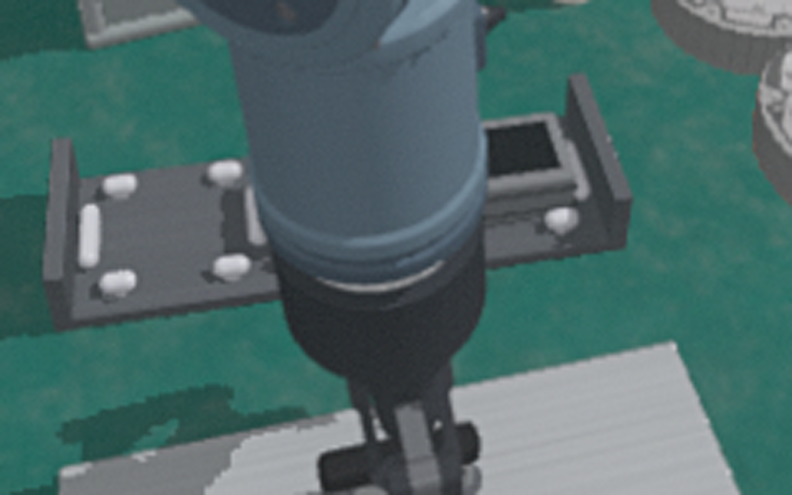

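Emit:
jog_arm(
  motion=[-1, -0.001, 0.0045, -0.009, 0.1, -1, 0, 0, 0, 0, 1, 0, 0, 0, 0, 1, 0, 0, 0, 0, 1, 0, 0, 0, 0, 1, 0, 0, 0, 0, 1, 0, 0, 0, 0, 1, 0, 0, 0, 0],
  newtons=70,
)

```text
time: 34.15
eef_pos: [0.4934, -0.3438, 0.0932]
orientation: [0.014, 1.5, -0.013]
ft_force: [-0.6, -0.2, -0.6]
grip_width: 0.0122
```

Run:
```python
from h import *
pose()
```

```text
t 34.15 tcp [ 0.4934 -0.3438  0.0932] jawyaw 89.02 down [ 0.071 -0.    -0.997] q [ 0.46  0.73  0.12  1.83 -0.23  0.54  2.3 ] w 0.0122 F [-0.6 -0.2 -0.6]
```

Emit:
jog_arm(
  motion=[1, 0, 0, 0.02, 0, 1, 0, 0, 0.03, 0, 1, 0, 0, 0.03, 0, 1, 0, 0.02, 0, -0.8, 1, 0, 0.03, 0, -0.8, 1, 0, 0.03, 0, -0.8, 1, 0, 0.03, 0, 0, 1, 0, 0.02, 0, 0],
)

```text
time: 34.95
eef_pos: [0.4883, -0.2123, 0.1728]
orientation: [0.053, 1.506, -0.053]
ft_force: [0.1, 0.7, -3.4]
grip_width: 0.0125
```

Emit:
jog_arm(
  motion=[1, 0, 0, 0, 0, 1, 0, 0, 0, 0],
)

```text
time: 35.15
eef_pos: [0.4877, -0.2082, 0.1719]
orientation: [0.051, 1.509, -0.047]
ft_force: [0.3, -1.2, -2.7]
grip_width: 0.0128
```

Run:
```python
from h import *
pose()
shot('side','side21')
```

```text
t 35.15 tcp [ 0.4877 -0.2082  0.1719] jawyaw 86.38 down [ 0.061  0.001 -0.998] q [ 0.18  0.51  0.18  2.   -0.2   0.59  2.01] w 0.0128 F [ 0.3 -1.2 -2.7]
```

View pics/side21.png

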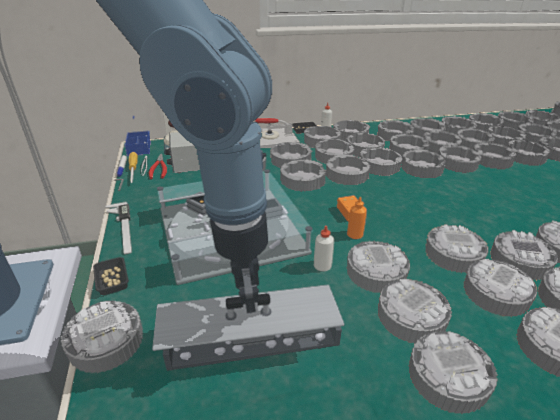

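Emit:
jog_arm(
  motion=[1, 0.0083, 0.018, 0, 0.2, 1, 0, 0, 0, 0, 1, 0, 0, 0, 0],
)

```text
time: 35.5
eef_pos: [0.4955, -0.1936, 0.1715]
orientation: [0.051, 1.509, -0.05]
ft_force: [-0.7, 0.3, -2.7]
grip_width: 0.0122
```

Run:
```python
from h import *
pose()
```

```text
t 35.5 tcp [ 0.4955 -0.1936  0.1715] jawyaw 86.28 down [ 0.061 -0.001 -0.998] q [ 0.15  0.51  0.19  1.99 -0.2   0.59  1.97] w 0.0122 F [-0.7  0.3 -2.7]
```

Emit:
jog_arm(
  motion=[1, 0.0005, 0.0033, -0.015, 0.4, 1, 0, 0, -0.01, 0, 1, 0, 0, 0, 0, 1, 0, 0, 0, 0],
)

```text
time: 35.9
eef_pos: [0.4955, -0.1944, 0.1458]
orientation: [0.049, 1.509, -0.05]
ft_force: [-0.9, -0.9, -2.8]
grip_width: 0.0127
```

Run:
```python
from h import *
pose()
im=shot('side','side22')
a=cv2.imread('pics/side22.png');cv2.imwrite('pics/side22c.png',cv2.resize(a[260:390,150:370],None,fx=3.6,fy=3.6,interpolation=cv2.INTER_CUBIC))
```

```text
t 35.9 tcp [ 0.4955 -0.1944  0.1458] jawyaw 86.38 down [ 0.061 -0.003 -0.998] q [ 0.16  0.56  0.17  2.   -0.21  0.54  1.99] w 0.0127 F [-0.9 -0.9 -2.8]
```

View pics/side22c.png

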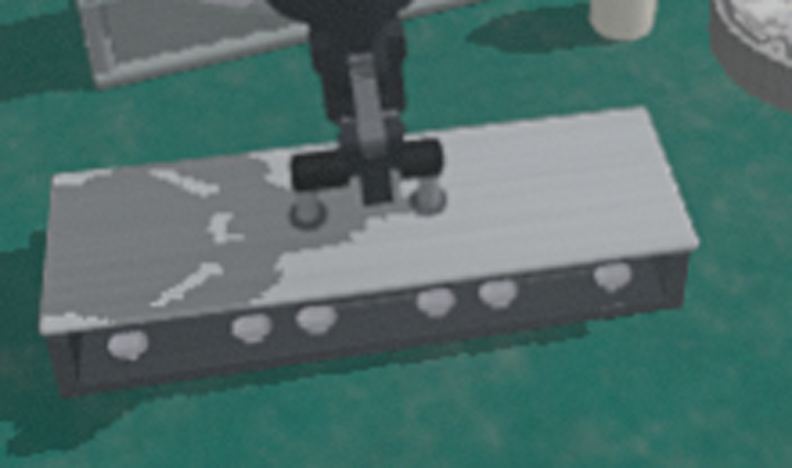

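Emit:
jog_arm(
  motion=[1, 0.0006, 0.0045, 0, 0.3, 1, 0, 0, 0, 0, 1, 0, 0, 0, 0],
)

```text
time: 36.25
eef_pos: [0.4965, -0.1901, 0.1469]
orientation: [0.044, 1.507, -0.046]
ft_force: [0.3, 0.0, -2.3]
grip_width: 0.0126
```

Run:
```python
from h import *
pose()
im=shot('side','side23')
a=cv2.imread('pics/side23.png');cv2.imwrite('pics/side23c.png',cv2.resize(a[260:390,150:370],None,fx=3.6,fy=3.6,interpolation=cv2.INTER_CUBIC))
```

```text
t 36.25 tcp [ 0.4965 -0.1901  0.1469] jawyaw 86.66 down [ 0.063 -0.003 -0.998] q [ 0.15  0.56  0.17  2.   -0.21  0.54  1.98] w 0.0126 F [ 0.3  0.  -2.3]
```

View pics/side23c.png

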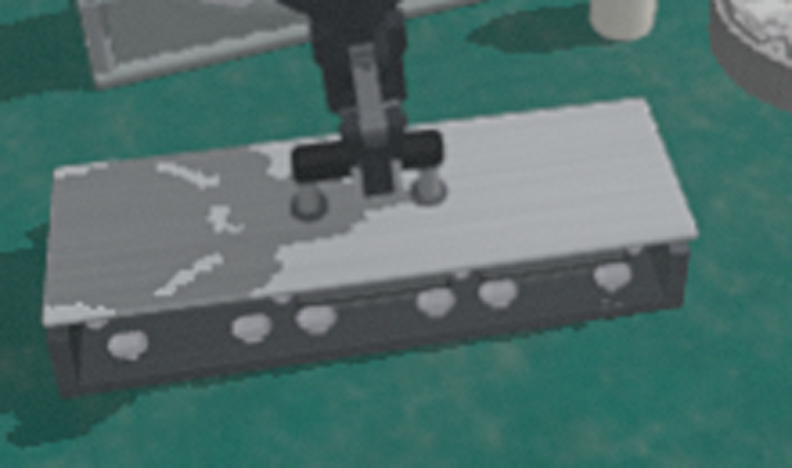

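Emit:
jog_arm(
  motion=[1, 0, 0, -0.007, 0, 1, 0, 0, 0, 0, 1, 0, 0, 0, 0],
)

```text
time: 36.6
eef_pos: [0.4968, -0.1899, 0.1395]
orientation: [0.044, 1.507, -0.046]
ft_force: [-0.0, 0.3, -2.8]
grip_width: 0.0127
```

Run:
```python
from h import *
pose()
im=shot('side','side24')
a=cv2.imread('pics/side24.png')
l=a[330:375,150:190];r=a[310:350,320:360]
cv2.imwrite('pics/side24c.png',np.hstack([cv2.resize(l[:40],None,fx=10,fy=10,interpolation=cv2.INTER_CUBIC),cv2.resize(r,None,fx=10,fy=10,interpolation=cv2.INTER_CUBIC)]))
# predicted nest outline corners at pillar tops z=.042 & cover bottom
c=np.array([.498,-.190]);t=np.radians(-3.35);ex=np.array([np.cos(t),np.sin(t)]);ey=np.array([-ex[1],ex[0]])
for sx,sy in[(-1,-1),(1,-1),(1,1),(-1,1)]:
    p=c+sx*.146*ex+sy*.045*ey; print(sx,sy,np.round(p,4),'z42',np.round(proj(im,[*p,.042]),1),'z47',np.round(proj(im,[*p,.047]),1),'z0',np.round(proj(im,[*p,0]),1))
```

```text
t 36.6 tcp [ 0.4968 -0.1899  0.1395] jawyaw 86.69 down [ 0.063 -0.003 -0.998] q [ 0.16  0.57  0.17  2.01 -0.21  0.52  1.99] w 0.0127 F [-0.   0.3 -2.8]
-1 -1 [ 0.3496 -0.2264] z42 [162.2 356. ] z47 [161.6 354. ] z0 [166.4 372.3]
1 -1 [ 0.6411 -0.2435] z42 [342.4 330.6] z47 [342.7 328.6] z0 [340.  346.8]
1 1 [ 0.6464 -0.1536] z42 [327.5 292.4] z47 [327.7 290.4] z0 [325.8 308.2]
-1 1 [ 0.3549 -0.1365] z42 [165.4 312.8] z47 [164.9 310.8] z0 [169.  328.9]
```

View pics/side24c.png

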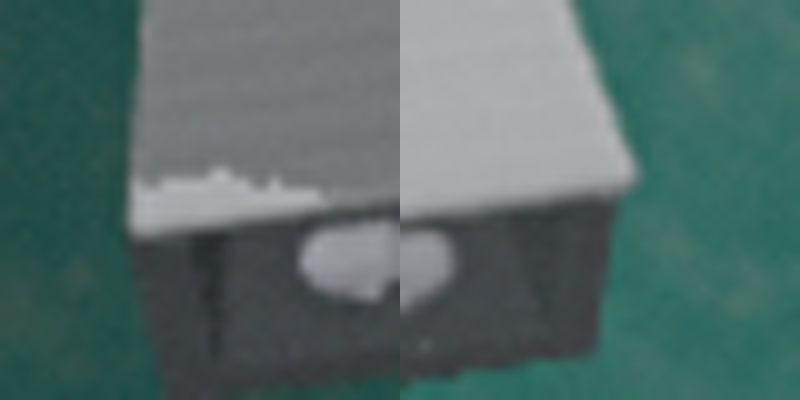

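Emit:
jog_arm(
  motion=[1, -0.0005, 0, -0.003, 0, 1, 0, 0, -0.001, 0, 1, 0, 0, 0, 0],
)

```text
time: 36.95
eef_pos: [0.4962, -0.19, 0.1352]
orientation: [0.044, 1.507, -0.046]
ft_force: [0.5, -0.1, -1.8]
grip_width: 0.0124
```

Run:
```python
from h import *
pose()
```

```text
t 36.95 tcp [ 0.4962 -0.19    0.1352] jawyaw 86.68 down [ 0.063 -0.003 -0.998] q [ 0.16  0.58  0.16  2.01 -0.21  0.51  1.99] w 0.0124 F [ 0.5 -0.1 -1.8]
```

Emit:
jog_arm(
  motion=[1, 0, 0, -0.002, 0, 1, 0, 0, 0, 0, -1, 0, 0, 0, 0, -1, 0, 0, 0, 0, -1, 0, 0, 0, 0, -1, 0, 0, 0.02, 0, -1, 0, 0, 0.04, 0, -1, 0, 0.03, 0.04, 0],
)

```text
time: 37.75
eef_pos: [0.4941, -0.163, 0.2343]
orientation: [0.049, 1.513, -0.051]
ft_force: [1.1, -0.4, -0.5]
grip_width: 0.0854
```

Emit:
jog_arm(
  motion=[-1, 0, 0.048, 0.01, 0, -1, 0, 0.048, 0, 0, -1, 0, 0.048, 0, 0, -1, 0, 0.048, 0, 0, -1, 0, 0.03, 0, 0, -1, 0, 0, 0, 0],
)

```text
time: 38.35
eef_pos: [0.497, 0.0694, 0.252]
orientation: [0.05, 1.497, -0.05]
ft_force: [0.1, 0.0, 0.2]
grip_width: 0.0853
```

Run:
```python
from h import *
from cov import *
pose()
im=shot('top','top25'); sd=shot('side','side25')
bright(im,(.498,-.19),-3.35,.047); bar(im,(.498,-.19),-3.35,.084)
r=rect(im,(.498,-.19),np.radians(-3.35),.047,.32,.11,2400)
for mm in (-146,146): x=int((mm/1000+.16)*2400); r[:,x]=(0,0,255)
for mm in (-45,45): y=int((mm/1000+.055)*2400); r[y,:]=(0,0,255)
cv2.imwrite('pics/pil25.png',r)
a=cv2.imread('pics/side25.png');cv2.imwrite('pics/side25c.png',cv2.resize(a[260:390,150:370],None,fx=3.6,fy=3.6,interpolation=cv2.INTER_CUBIC))
```

```text
t 38.35 tcp [0.497  0.0694 0.252 ] jawyaw 86.34 down [ 0.073 -0.002 -0.997] q [-0.39  0.33  0.18  2.03 -0.06  0.72  1.33] w 0.0853 F [0.1 0.  0.2]
cover ctr [ 0.4984 -0.1924] size [0.092  0.2923] yaw -3.35
bar ctr [ 0.4981 -0.1909] [0.0148 0.0658] 86.65
```

View pics/pil25.png

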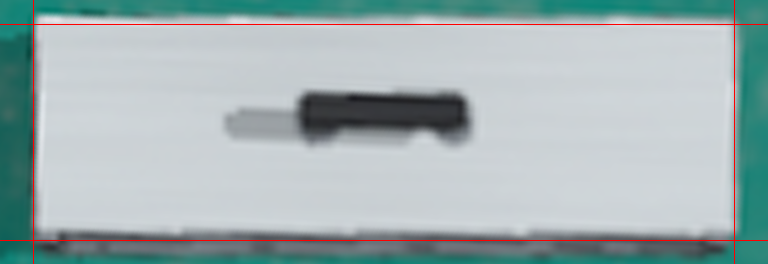

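View pics/side25c.png

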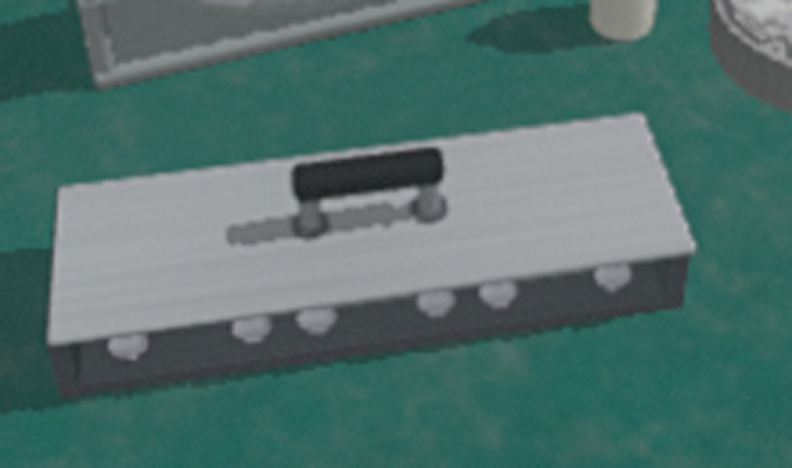

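Run:
```python
from h import *
a=cv2.imread('pics/side19.png');b=cv2.imread('pics/side25.png')
def cr(i,x,y,w=40,h=30,s=10): return cv2.resize(i[y:y+h,x:x+w],None,fx=s,fy=s,interpolation=cv2.INTER_CUBIC)
cv2.imwrite('pics/cmp.png',np.vstack([np.hstack([cr(a,150,335),cr(a,315,310)]),np.hstack([cr(b,150,335),cr(b,315,310)])]))
cv2.imwrite('pics/cmp2.png',np.vstack([np.hstack([cr(a,150,295),cr(a,305,280)]),np.hstack([cr(b,150,295),cr(b,305,280)])]))
im={'color':cv2.imread('pics/top19.png')[...,::-1].copy()}; t=manip.get_image('top')
for k in('mtx','k1','T'): im[k]=t[k]
out=[]
for m,z in((im,.042),(t,.047)):
    r=rect(m,(.498,-.19),np.radians(-3.35),z,.32,.12,5000)
    for mm in (-146,146): x=int((mm/1000+.16)*5000); r[::6,x]=(0,0,255)
    for mm in (-45,45): y=int((mm/1000+.06)*5000); r[y,::6]=(0,0,255)
    out.append(np.hstack([r[:,:200],r[:,-200:]]))
cv2.imwrite('pics/cmp3.png',np.hstack(out))
```

```text
(no output)
```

View pics/cmp.png

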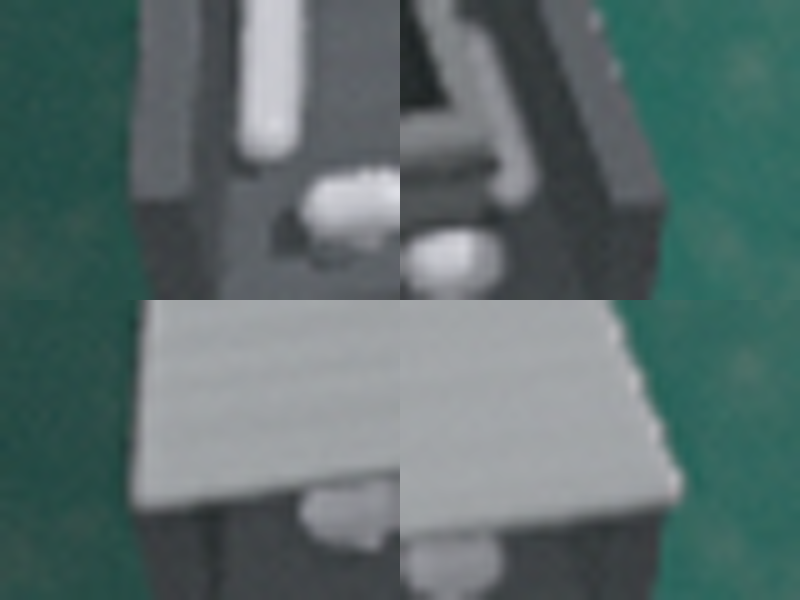

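View pics/cmp2.png

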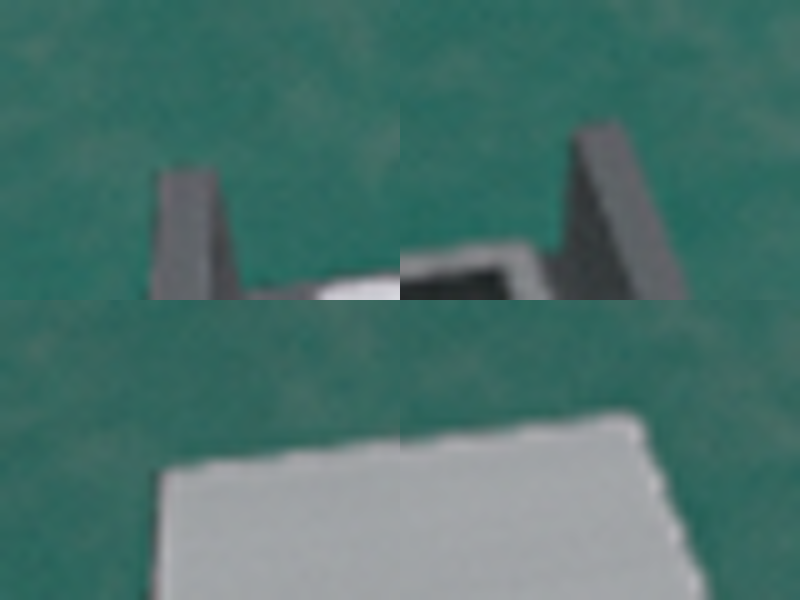

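View pics/cmp3.png

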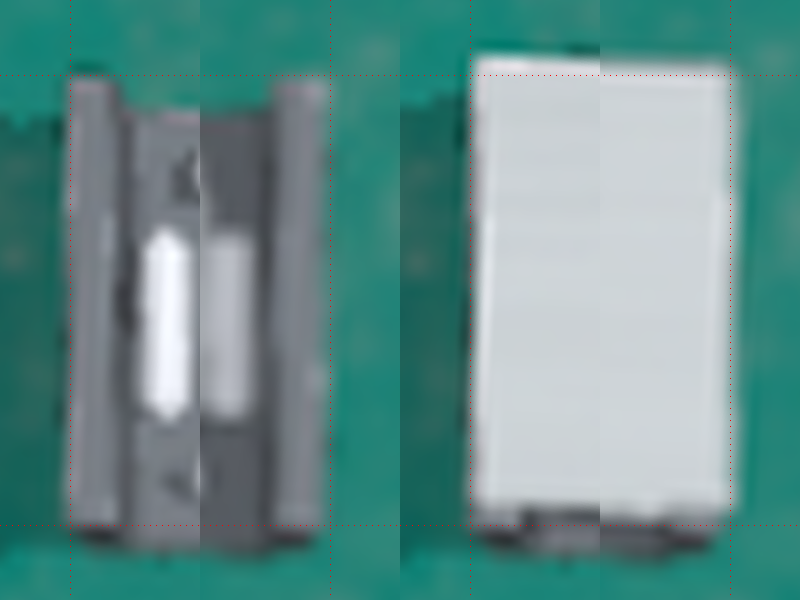

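Both cameras show the cover about 3 mm too far towards −y and 1.4 mm too far towards +x. I'll regrip it and correct that.

Emit:
jog_arm(
  motion=[-1, 0, -0.048, 0, 0, -1, 0, -0.048, 0, 0, -1, 0, -0.048, 0, 0, -1, 0, -0.048, 0, 0, -1, 0, -0.04, -0.01, 0, -1, 0, -0.01, -0.02, 0, -1, 0, 0, 0, 0, -1, 0, 0, 0, 0],
)

```text
time: 39.3
eef_pos: [0.4911, -0.2016, 0.2225]
orientation: [0.064, 1.494, -0.08]
ft_force: [-0.0, 0.3, 0.7]
grip_width: 0.0854
```

Run:
```python
from h import *
pose()
```

```text
t 39.3 tcp [ 0.4911 -0.2016  0.2225] jawyaw 84.64 down [ 0.075 -0.014 -0.997] q [ 0.12  0.42  0.24  1.98 -0.18  0.68  1.94] w 0.0854 F [-0.   0.3  0.7]
```

Emit:
jog_arm(
  motion=[-1, 0.0045, 0.0125, 0, 2, -1, 0, 0, 0, 0, -1, 0, 0, -0.04, 0, -1, 0, 0, -0.03, 0, -1, 0, 0, 0, 0, -1, 0, 0, 0, 0],
)

```text
time: 39.9
eef_pos: [0.5005, -0.1814, 0.1559]
orientation: [0.028, 1.486, -0.039]
ft_force: [0.2, -0.9, 0.4]
grip_width: 0.0853
```

Run:
```python
from h import *
pose()
```

```text
t 39.9 tcp [ 0.5005 -0.1814  0.1559] jawyaw 87.5 down [ 0.084 -0.009 -0.996] q [ 0.12  0.53  0.18  2.01 -0.22  0.53  1.99] w 0.0853 F [ 0.2 -0.9  0.4]
```

Emit:
jog_arm(
  motion=[-1, -0.005, -0.008, 0, -0.8, -1, 0, 0, 0, 0, -1, 0, 0, 0, 0],
)

```text
time: 40.2
eef_pos: [0.4971, -0.1898, 0.1597]
orientation: [0.038, 1.481, -0.051]
ft_force: [-0.2, 0.6, 1.0]
grip_width: 0.0854
```

Run:
```python
from h import *
pose()
```

```text
t 40.2 tcp [ 0.4971 -0.1898  0.1597] jawyaw 86.72 down [ 0.089 -0.011 -0.996] q [ 0.14  0.53  0.19  2.02 -0.22  0.53  2.  ] w 0.0854 F [-0.2  0.6  1. ]
```

Emit:
jog_arm(
  motion=[-1, 0, 0, -0.024, 0, -1, 0, 0, 0, 0, 1, 0, 0, 0, 0, 1, 0, 0, 0, 0, 1, 0, 0, 0, 0, 1, 0, 0, 0, 0, 1, 0, 0, 0, 0, 1, 0, 0, 0, 0],
)

```text
time: 41.0
eef_pos: [0.4999, -0.1912, 0.1412]
orientation: [0.037, 1.473, -0.053]
ft_force: [0.3, 0.0, -1.7]
grip_width: 0.0121
```

Run:
```python
from h import *
pose()
```

```text
t 41.0 tcp [ 0.4999 -0.1912  0.1412] jawyaw 86.66 down [ 0.097 -0.013 -0.995] q [ 0.15  0.56  0.17  2.02 -0.23  0.48  2.01] w 0.0121 F [ 0.3  0.  -1.7]
```

Run:
```python
from h import *
im=shot('side','side26')
a=cv2.imread('pics/side26.png');cv2.imwrite('pics/side26c.png',cv2.resize(a[260:390,150:370],None,fx=3.6,fy=3.6,interpolation=cv2.INTER_CUBIC))
```

```text
(no output)
```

View pics/side26c.png

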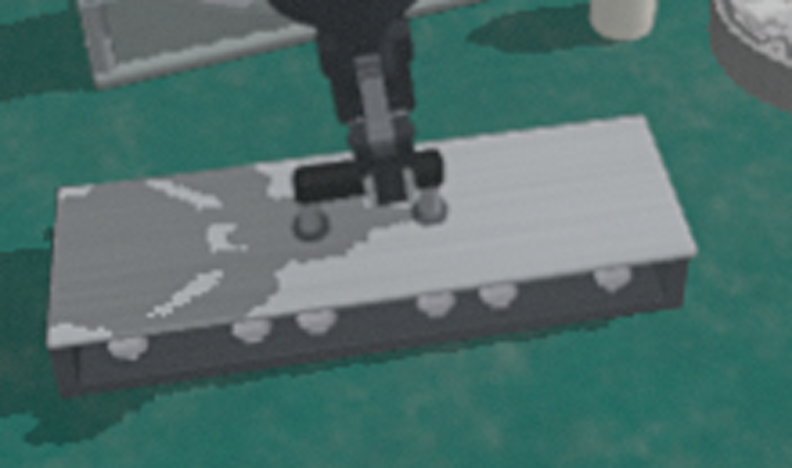

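Emit:
jog_arm(
  motion=[1, 0, 0, 0.005, 0, 1, 0, 0, 0, 0, 1, 0, 0, 0, 0],
)

```text
time: 41.35
eef_pos: [0.499, -0.1909, 0.1457]
orientation: [0.037, 1.475, -0.053]
ft_force: [-0.5, 0.6, -3.6]
grip_width: 0.012
```

Run:
```python
from h import *
pose()
```

```text
t 41.35 tcp [ 0.499  -0.1909  0.1457] jawyaw 86.66 down [ 0.095 -0.013 -0.995] q [ 0.15  0.55  0.18  2.02 -0.23  0.49  2.01] w 0.012 F [-0.5  0.6 -3.6]
```

Emit:
jog_arm(
  motion=[1, -0.0005, 0.0028, 0, -0.4, 1, 0, 0, 0, 0, 1, 0, 0, 0, 0],
)

```text
time: 41.65
eef_pos: [0.4981, -0.1876, 0.1453]
orientation: [0.043, 1.476, -0.059]
ft_force: [0.2, -0.4, -4.0]
grip_width: 0.0121
```

Run:
```python
from h import *
pose()
```

```text
t 41.65 tcp [ 0.4981 -0.1876  0.1453] jawyaw 86.23 down [ 0.094 -0.013 -0.995] q [ 0.14  0.55  0.18  2.02 -0.23  0.49  1.99] w 0.0121 F [ 0.2 -0.4 -4. ]
```

Emit:
jog_arm(
  motion=[1, 0, 0, -0.004, 0, 1, 0, 0, 0, 0, 1, 0, 0, 0, 0],
)

```text
time: 41.95
eef_pos: [0.4984, -0.1877, 0.1411]
orientation: [0.043, 1.475, -0.059]
ft_force: [-0.2, 0.4, -1.3]
grip_width: 0.0124
```

Run:
```python
from h import *
pose()
b=shot('side','side27')['color'][...,::-1]; a=cv2.imread('pics/side19.png')
def cr(i,x,y,w=40,h=30,s=10): return cv2.resize(i[y:y+h,x:x+w],None,fx=s,fy=s,interpolation=cv2.INTER_CUBIC)
cv2.imwrite('pics/cmp4.png',np.vstack([np.hstack([cr(a,150,335),cr(a,315,310)]),np.hstack([cr(b,150,335),cr(b,315,310)])]))
```

```text
t 41.95 tcp [ 0.4984 -0.1877  0.1411] jawyaw 86.23 down [ 0.095 -0.013 -0.995] q [ 0.14  0.56  0.18  2.03 -0.23  0.48  2.  ] w 0.0124 F [-0.2  0.4 -1.3]
```

View pics/cmp4.png

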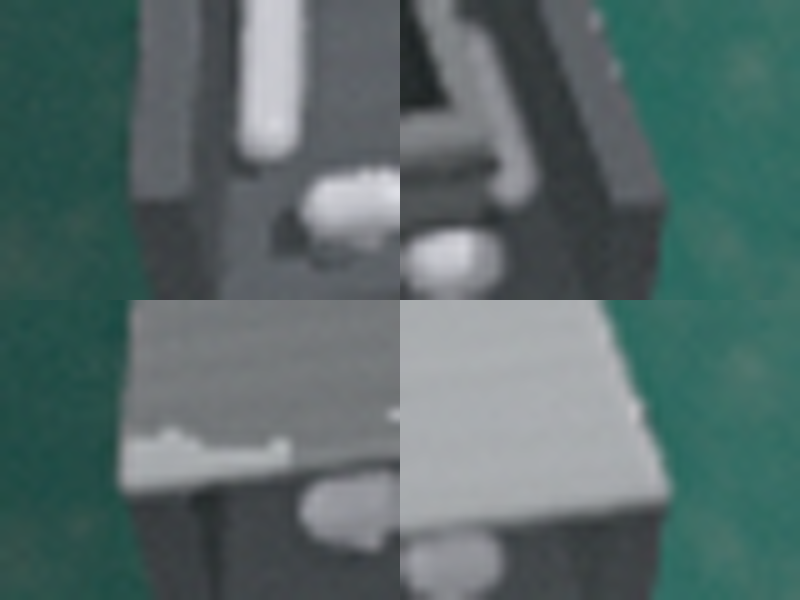

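Emit:
jog_arm(
  motion=[1, 0, 0, -0.0015, 0, 1, 0, 0, 0, 0, -1, 0, 0, 0, 0, -1, 0, 0, 0, 0, -1, 0, 0, 0, 0, -1, 0, 0, 0.02, 0, -1, 0, 0, 0.04, 0, -1, 0, 0.03, 0.04, 0],
)

```text
time: 42.8
eef_pos: [0.4958, -0.1606, 0.2397]
orientation: [0.048, 1.482, -0.064]
ft_force: [0.7, 0.5, 1.3]
grip_width: 0.0853
```

Emit:
jog_arm(
  motion=[-1, 0, 0.048, 0.01, 0, -1, 0, 0.048, 0, 0, -1, 0, 0.048, 0, 0, -1, 0, 0.048, 0, 0, -1, 0, 0.03, 0, 0, -1, 0, 0, 0, 0],
)

```text
time: 43.4
eef_pos: [0.4986, 0.0719, 0.2575]
orientation: [0.049, 1.466, -0.062]
ft_force: [0.2, 0.4, 0.7]
grip_width: 0.0858
```

```bash
cat > chk.py <<'E'
from h import *
from cov import *
import sys
tag=sys.argv[1]
pose()
t=shot('top','top'+tag); b=shot('side','side'+tag)['color'][...,::-1]; a=cv2.imread('pics/side19.png')
bright(t,(.498,-.19),-3.35,.047); bar(t,(.498,-.19),-3.35,.084)
im=dict(t); im['color']=cv2.imread('pics/top19.png')[...,::-1].copy()
out=[]
for m,z in((im,.042),(t,.047)):
    r=rect(m,(.498,-.19),np.radians(-3.35),z,.32,.12,5000)
    for mm in (-146,146): x=int((mm/1000+.16)*5000); r[::6,x]=(0,0,255)
    for mm in (-45,45): y=int((mm/1000+.06)*5000); r[y,::6]=(0,0,255)
    out.append(np.hstack([r[:,:200],r[:,-200:]]))
cv2.imwrite(f'pics/t{tag}.png',np.hstack(out))
def cr(i,x,y,w=40,h=30,s=10): return cv2.resize(i[y:y+h,x:x+w],None,fx=s,fy=s,interpolation=cv2.INTER_CUBIC)
A=np.vstack([np.hstack([cr(a,150,335),cr(a,315,310)]),np.hstack([cr(b,150,335),cr(b,315,310)])])
cv2.imwrite(f'pics/f{tag}.png',A)
A=np.vstack([np.hstack([cr(a,150,295),cr(a,305,280)]),np.hstack([cr(b,150,295),cr(b,305,280)])])
cv2.imwrite(f'pics/b{tag}.png',A)
E
python3 chk.py 28
```

```text
t 43.4 tcp [0.4986 0.0719 0.2575] jawyaw 85.89 down [ 0.104 -0.012 -0.995] q [-0.43  0.31  0.22  2.04 -0.05  0.7   1.3 ] w 0.0858 F [0.2 0.4 0.7]
cover ctr [ 0.497  -0.1909] size [0.0925 0.292 ] yaw -3.46
bar ctr [ 0.4967 -0.189 ] [0.0667 0.0142] -3.35
```

View pics/t28.png

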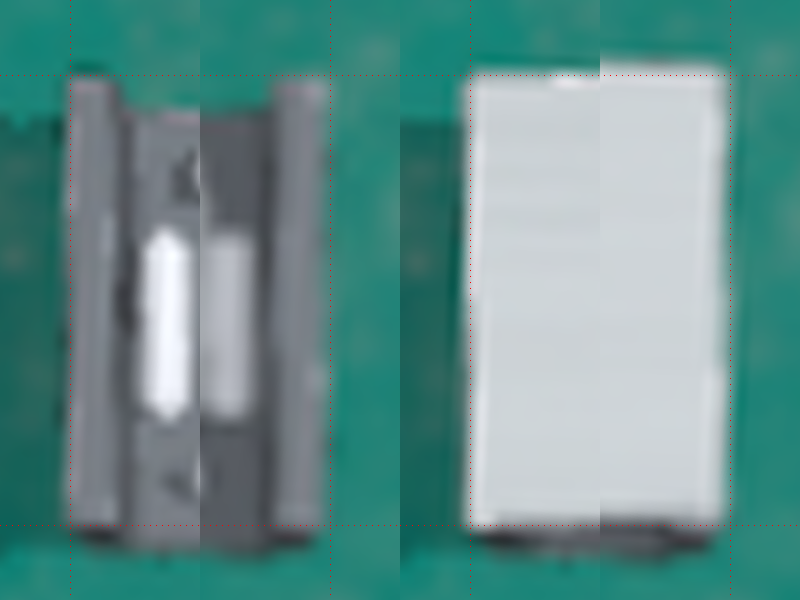

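View pics/f28.png

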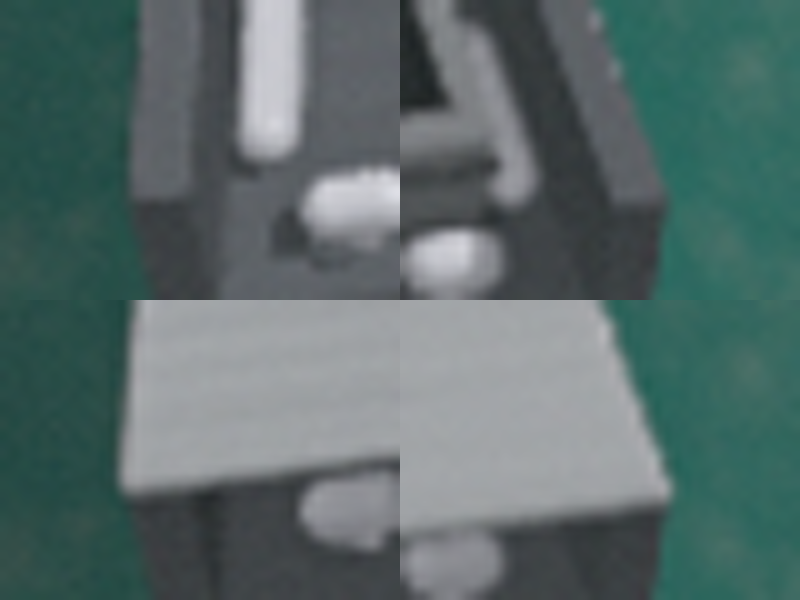

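View pics/b28.png

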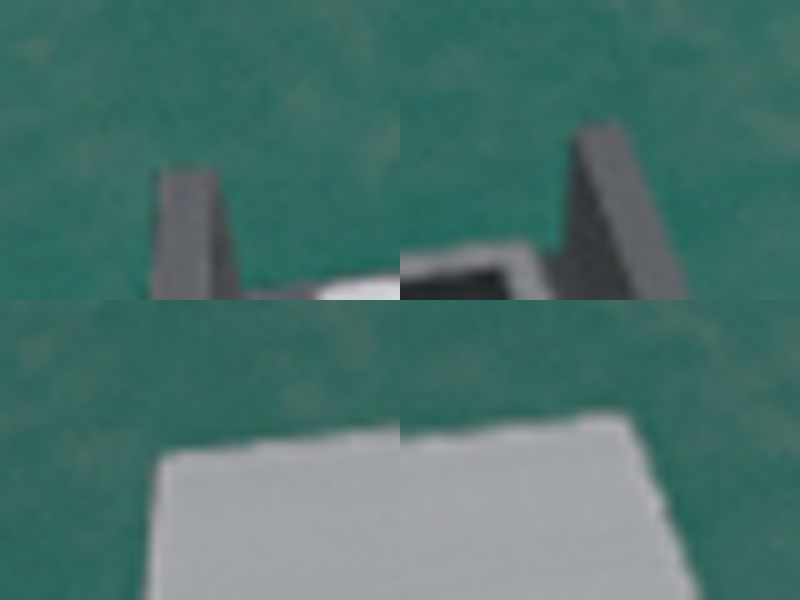

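Cover is now within about 2 mm: the far end is about 2 mm low in y and the near end about 0.7 mm. I'll make one more fine correction.

Emit:
jog_arm(
  motion=[-1, 0, -0.048, 0, 0, -1, 0, -0.048, 0, 0, -1, 0, -0.048, 0, 0, -1, 0, -0.048, 0, 0, -1, 0, -0.03, -0.01, 0, -1, 0, -0.01, -0.02, 0, -1, 0, 0, 0, 0, -1, 0, 0, 0, 0],
)

```text
time: 44.3
eef_pos: [0.4928, -0.1869, 0.228]
orientation: [0.06, 1.463, -0.088]
ft_force: [1.1, -0.3, -0.1]
grip_width: 0.0854
```

Run:
```python
from h import *
pose()
```

```text
t 44.3 tcp [ 0.4928 -0.1869  0.228 ] jawyaw 84.47 down [ 0.105 -0.023 -0.994] q [ 0.07  0.4   0.26  2.01 -0.18  0.65  1.92] w 0.0854 F [ 1.1 -0.3 -0.1]
```

Emit:
jog_arm(
  motion=[-1, 0, 0, -0.03, 1.0, -1, 0, 0, -0.03, 1.0, -1, 0, 0, 0, 0, -1, 0, 0, 0, 0],
)

```text
time: 44.7
eef_pos: [0.4948, -0.1857, 0.1707]
orientation: [0.032, 1.458, -0.058]
ft_force: [-0.1, 0.0, 0.5]
grip_width: 0.0856
```

Run:
```python
from h import *
pose()
```

```text
t 44.7 tcp [ 0.4948 -0.1857  0.1707] jawyaw 86.62 down [ 0.111 -0.019 -0.994] q [ 0.11  0.5   0.21  2.04 -0.23  0.51  2.  ] w 0.0856 F [-0.1  0.   0.5]
```

Emit:
jog_arm(
  motion=[-1, -0.001, -0.0015, 0, -0.2, -1, 0, 0, -0.025, 0, -1, 0, 0, -0.012, 0, -1, 0, 0, 0, 0],
)

```text
time: 45.1
eef_pos: [0.4974, -0.1871, 0.1387]
orientation: [0.033, 1.449, -0.061]
ft_force: [-0.1, -0.3, 1.4]
grip_width: 0.0855
```

Run:
```python
from h import *
pose()
```

```text
t 45.1 tcp [ 0.4974 -0.1871  0.1387] jawyaw 86.46 down [ 0.12  -0.022 -0.993] q [ 0.14  0.56  0.18  2.05 -0.26  0.44  2.02] w 0.0855 F [-0.1 -0.3  1.4]
```

Emit:
jog_arm(
  motion=[-1, -0.003, 0, -0.005, 0, -1, 0, 0, 0, 0, 1, 0, 0, 0, 0, 1, 0, 0, 0, 0, 1, 0, 0, 0, 0, 1, 0, 0, 0, 0, 1, 0, 0, 0, 0, 1, 0, 0, 0, 0],
)

```text
time: 45.9
eef_pos: [0.4958, -0.1878, 0.137]
orientation: [0.033, 1.445, -0.062]
ft_force: [0.1, 0.3, 1.7]
grip_width: 0.0125
```

Run:
```python
from h import *
pose()
```

```text
t 45.9 tcp [ 0.4958 -0.1878  0.137 ] jawyaw 86.41 down [ 0.125 -0.023 -0.992] q [ 0.14  0.56  0.18  2.05 -0.26  0.43  2.03] w 0.0125 F [0.1 0.3 1.7]
```

Emit:
jog_arm(
  motion=[1, 0, 0, 0.004, 0, 1, 0, 0, 0, 0, 1, 0, 0, 0, 0],
)

```text
time: 46.2
eef_pos: [0.4949, -0.1874, 0.1405]
orientation: [0.033, 1.447, -0.062]
ft_force: [-0.3, -0.2, -3.7]
grip_width: 0.0122
```

Run:
```python
from h import *
pose()
```

```text
t 46.2 tcp [ 0.4949 -0.1874  0.1405] jawyaw 86.43 down [ 0.122 -0.022 -0.992] q [ 0.14  0.55  0.18  2.05 -0.26  0.43  2.02] w 0.0122 F [-0.3 -0.2 -3.7]
```

Emit:
jog_arm(
  motion=[1, 0.0008, 0.0011, 0, 0.27, 1, 0, 0, 0, 0, 1, 0, 0, 0, 0],
)

```text
time: 46.5
eef_pos: [0.4953, -0.1859, 0.14]
orientation: [0.029, 1.448, -0.057]
ft_force: [0.1, 0.2, -3.6]
grip_width: 0.0125
```

Run:
```python
from h import *
pose()
```

```text
t 46.5 tcp [ 0.4953 -0.1859  0.14  ] jawyaw 86.74 down [ 0.121 -0.021 -0.992] q [ 0.14  0.55  0.18  2.05 -0.26  0.44  2.03] w 0.0125 F [ 0.1  0.2 -3.6]
```

Emit:
jog_arm(
  motion=[1, 0, 0, -0.0035, 0, 1, 0, 0, -0.001, 0, 1, 0, 0, 0, 0, -1, 0, 0, 0, 0, -1, 0, 0, 0, 0, -1, 0, 0, 0, 0, -1, 0, 0, 0.02, 0, -1, 0, 0, 0.04, 0],
)

```text
time: 47.3
eef_pos: [0.4937, -0.1856, 0.1943]
orientation: [0.031, 1.454, -0.056]
ft_force: [1.0, 0.3, 0.6]
grip_width: 0.0832
```

Emit:
jog_arm(
  motion=[-1, 0, 0.02, 0.04, 0, -1, 0, 0.048, 0.01, 0, -1, 0, 0.048, 0, 0, -1, 0, 0.048, 0, 0, -1, 0, 0.048, 0, 0, -1, 0, 0.03, 0, 0, -1, 0, 0, 0, 0],
)

```text
time: 48.0
eef_pos: [0.4965, 0.0628, 0.2531]
orientation: [0.035, 1.437, -0.061]
ft_force: [0.1, 0.2, 0.8]
grip_width: 0.0856
```

```bash
python3 chk.py 29
```

```text
t 48.0 tcp [0.4965 0.0628 0.2531] jawyaw 86.36 down [ 0.132 -0.021 -0.991] q [-0.46  0.31  0.26  2.07 -0.04  0.65  1.32] w 0.0856 F [0.1 0.2 0.8]
cover ctr [ 0.4814 -0.1657] size [0.1127 0.324 ] yaw -3.35
bar ctr [ 0.4661 -0.1672] [0.0441 0.0133] -1.3045915126800538
```

View pics/t29.png

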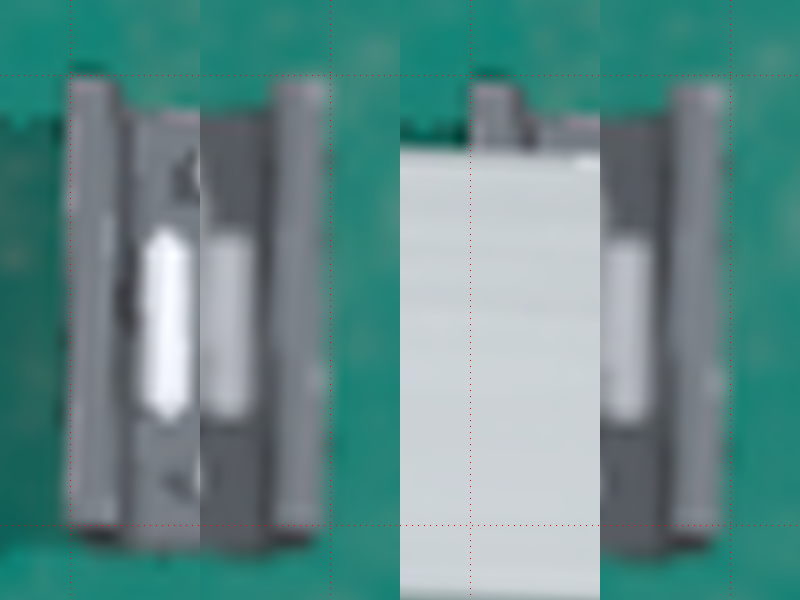

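View pics/f29.png

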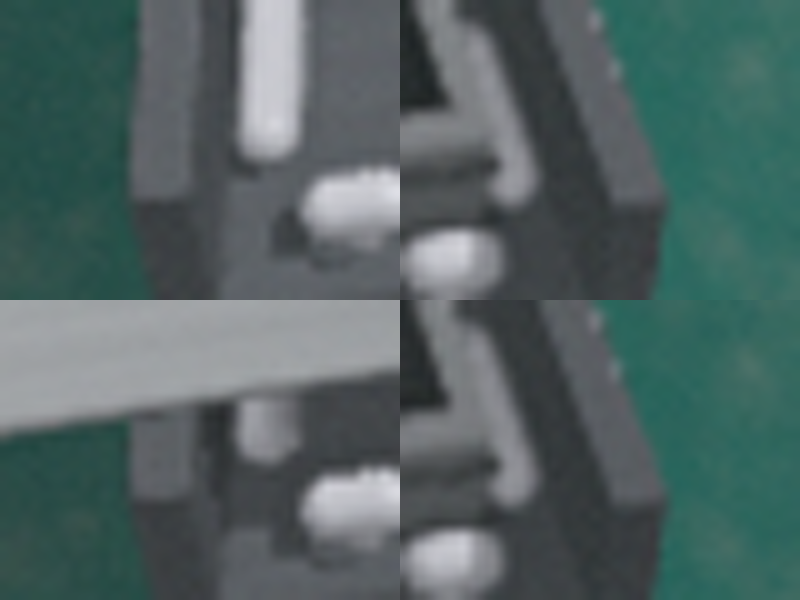

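View pics/b29.png

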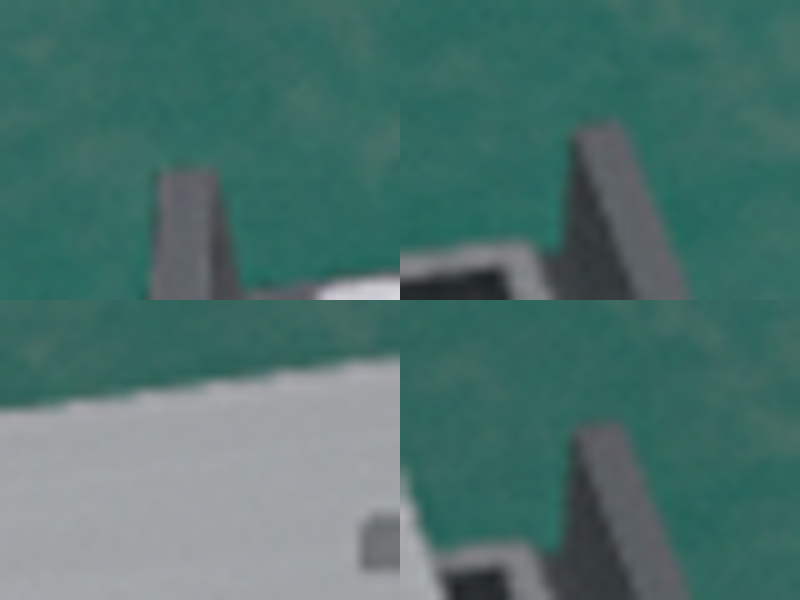

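View pics/side29.png

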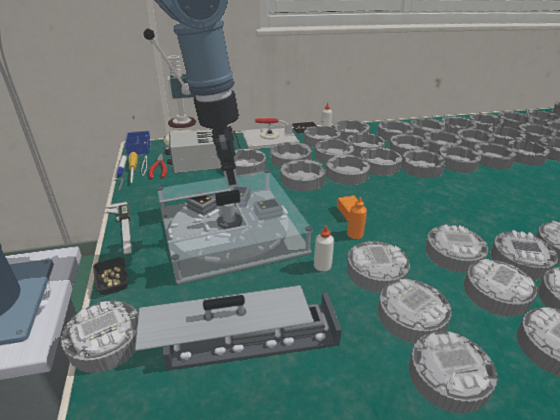

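The promised knock has happened: in the side view the cover now lies about 30 mm towards −x and 15–20 mm towards +y, with its far end off the far pillar. I'll re-measure before regripping.

Run:
```python
from h import *
from cov import *
t=shot('top')
r=rect(t,(.475,-.18),np.radians(-3.35),.047,.36,.14,2200)
cv2.imwrite('pics/k30.png',r)
b=shot('side')['color'][...,::-1]
cv2.imwrite('pics/k30s.png',cv2.resize(b[270:380,120:350],None,fx=3.4,fy=3.4,interpolation=cv2.INTER_CUBIC))
bar(t,(.465,-.172),-3.35,.084)
bar(t,(.465,-.172),-3.35,.084,L=.13,W=.08)
bright(t,(.465,-.172),-3.35,.047,L=.42)
```

```text
bar ctr [ 0.4547 -0.1664] [0.0669 0.0144] -1.2190471649169923
bar ctr [ 0.4547 -0.1664] [0.0669 0.0144] -1.2190471649169923
cover ctr [ 0.4487 -0.1599] size [0.1253 0.3906] yaw -5.4
```

View pics/k30.png

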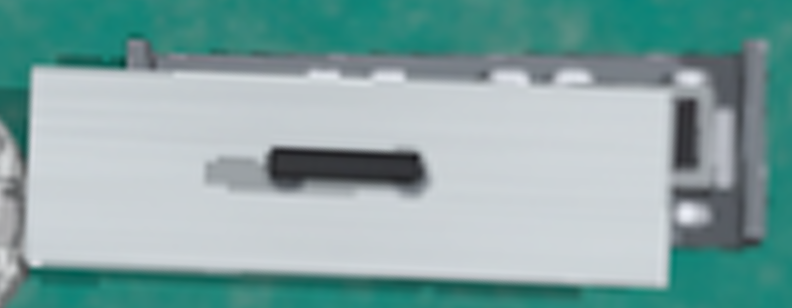

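View pics/k30s.png

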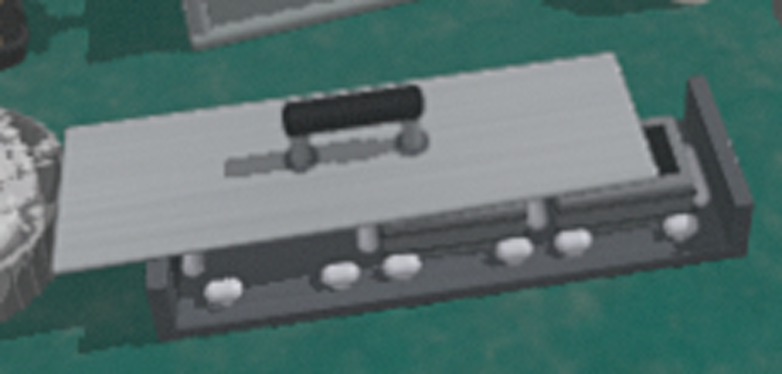

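The tool's tilt has crept up to 0.13 rad, and it turns with the tool's yaw while the drift stays along +x. A half turn, which gives the same grasp, should make the drift cancel it.

Emit:
jog_arm(
  motion=[-1, 0, 0, 0, -8.5, -1, 0, 0, 0, -8.5, -1, 0, 0, 0, -8.5, -1, 0, 0, 0, -8.5, -1, 0, 0, 0, -8.5, -1, 0, 0, 0, -8.5, -1, 0, 0, 0, -8.5, -1, 0, 0, 0, -8.5],
)

```text
time: 49.0
eef_pos: [0.4964, 0.0382, 0.2533]
orientation: [0.898, 1.231, -1.054]
ft_force: [0.2, 0.0, -1.2]
grip_width: 0.0852
```

Emit:
jog_arm(
  motion=[-1, 0, 0, 0, -8.5, -1, 0, 0, 0, -8.5, -1, 0, 0, 0, -8.5, -1, 0, 0, 0, -8.5, -1, 0, 0, 0, -8.5, -1, 0, 0, 0, -8.5, -1, 0, 0, 0, -8.5, -1, 0, 0, 0, -8.5],
)

```text
time: 49.8
eef_pos: [0.4967, 0.0221, 0.2543]
orientation: [1.694, 0.597, -1.957]
ft_force: [0.3, -0.3, -0.1]
grip_width: 0.0854
```

Emit:
jog_arm(
  motion=[-1, 0, 0, 0, -8.5, -1, 0, 0, 0, -8.5, -1, 0, 0, 0, -8.5, -1, 0, 0, 0, -8.5, -1, 0, 0, 0, -4.5, -1, 0, 0, 0, 0, -1, 0, 0, 0, 0],
)

```text
time: 50.5
eef_pos: [0.4968, 0.0084, 0.2551]
orientation: [-2.044, 0.019, 2.345]
ft_force: [-0.4, -0.3, 0.1]
grip_width: 0.0858
```

Run:
```python
from h import *
pose()
```

```text
t 50.5 tcp [0.4968 0.0084 0.2551] jawyaw -91.78 down [-0.136  0.015 -0.991] q [-0.82  0.6   1.    1.94 -0.57  1.08 -1.15] w 0.0858 F [-0.4 -0.3  0.1]
```

Emit:
jog_arm(
  motion=[-1, 0, -0.03, 0, 0, -1, 0, -0.03, 0, 0, -1, 0, -0.03, 0, 0, -1, 0, -0.03, 0, 0, -1, 0, 0, 0, 0, -1, 0, 0, 0, 0, -1, 0, 0, 0, 0, -1, 0, 0, 0, 0],
)

```text
time: 51.3
eef_pos: [0.4961, -0.1172, 0.2554]
orientation: [-2.051, 0.004, 2.35]
ft_force: [-0.3, 0.6, -0.8]
grip_width: 0.0853
```

Run:
```python
from h import *
pose()
```

```text
t 51.3 tcp [ 0.4961 -0.1172  0.2554] jawyaw -91.06 down [-0.135  0.015 -0.991] q [-0.57  0.62  0.98  1.9  -0.54  1.08 -0.92] w 0.0853 F [-0.3  0.6 -0.8]
```

Emit:
jog_arm(
  motion=[-1, 0, 0, 0.001, 0, -1, 0, 0, 0, 0, -1, 0, 0, 0, 0, -1, 0, 0, 0, 0, -1, 0, 0, 0, 0, -1, 0, 0, 0, 0, -1, 0, 0, 0, 0, -1, 0, 0, 0, 0],
)

```text
time: 52.1
eef_pos: [0.4966, -0.1145, 0.2562]
orientation: [-2.053, -0.002, 2.353]
ft_force: [0.1, -0.2, -0.1]
grip_width: 0.0853
```

Run:
```python
from h import *
pose()
```

```text
t 52.1 tcp [ 0.4966 -0.1145  0.2562] jawyaw -90.75 down [-0.136  0.015 -0.991] q [-0.57  0.62  0.98  1.9  -0.54  1.08 -0.92] w 0.0853 F [ 0.1 -0.2 -0.1]
```

Emit:
jog_arm(
  motion=[-1, 0, 0, -0.03, 0, -1, 0, 0, -0.03, 0, -1, 0, 0, 0, 0, -1, 0, 0, 0, 0],
)

```text
time: 52.5
eef_pos: [0.4977, -0.115, 0.196]
orientation: [-2.056, -0.002, 2.351]
ft_force: [-0.8, -0.0, -0.0]
grip_width: 0.0856
```

Run:
```python
from h import *
pose()
```

```text
t 52.5 tcp [ 0.4977 -0.115   0.196 ] jawyaw -90.75 down [-0.133  0.015 -0.991] q [-0.51  0.7   0.9   1.94 -0.62  0.98 -0.87] w 0.0856 F [-0.8 -0.  -0. ]
```

Emit:
jog_arm(
  motion=[-1, 0, 0, 0.03, 0, -1, 0, 0, 0.03, 0, -1, 0, 0, 0, 0, -1, 0, 0, 0, 0],
)

```text
time: 52.9
eef_pos: [0.4983, -0.116, 0.2622]
orientation: [-2.06, 0.0, 2.347]
ft_force: [-1.3, 0.4, -0.6]
grip_width: 0.0855
```

Run:
```python
from h import *
pose()
```

```text
t 52.9 tcp [ 0.4983 -0.116   0.2622] jawyaw -90.81 down [-0.13   0.014 -0.991] q [-0.57  0.61  0.99  1.9  -0.53  1.09 -0.93] w 0.0855 F [-1.3  0.4 -0.6]
```

Each vertical stroke takes out about 0.003 rad of tilt, so I'll pump the tool up and down to unwind it. There is plenty of time.

Emit:
jog_arm(
  motion=[-1, 0, 0, -0.05, 0, -1, 0, 0, 0.05, 0, -1, 0, 0, -0.05, 0, -1, 0, 0, 0.05, 0, -1, 0, 0, -0.05, 0, -1, 0, 0, 0.05, 0, -1, 0, 0, 0, 0, -1, 0, 0, 0, 0],
)

```text
time: 53.7
eef_pos: [0.4992, -0.1131, 0.2499]
orientation: [2.015, -0.014, -2.401]
ft_force: [-0.6, -0.3, -0.4]
grip_width: 0.0852
```

Run:
```python
from h import *
pose()
```

```text
t 53.7 tcp [ 0.4992 -0.1131  0.2499] jawyaw -90.03 down [-0.174 -0.011 -0.985] q [-0.58  0.65  0.98  1.88 -0.52  1.1  -0.94] w 0.0852 F [-0.6 -0.3 -0.4]
```

Emit:
jog_arm(
  motion=[-1, 0, 0, -0.04, 0, -1, 0, 0, -0.04, 0, -1, 0, 0, 0.04, 0, -1, 0, 0, 0.04, 0, -1, 0, 0, -0.04, 0, -1, 0, 0, -0.04, 0, -1, 0, 0, 0.04, 0, -1, 0, 0, 0.04, 0],
)

```text
time: 54.5
eef_pos: [0.4988, -0.1124, 0.244]
orientation: [2.004, -0.015, -2.407]
ft_force: [0.1, -0.4, 0.9]
grip_width: 0.0853
```

Run:
```python
from h import *
pose()
```

```text
t 54.5 tcp [ 0.4988 -0.1124  0.244 ] jawyaw -89.94 down [-0.181 -0.014 -0.983] q [-0.57  0.66  0.98  1.88 -0.52  1.1  -0.93] w 0.0853 F [ 0.1 -0.4  0.9]
```

Emit:
jog_arm(
  motion=[-1, 0, 0, 0, 8.5, -1, 0, 0, 0, 8.5, -1, 0, 0, 0, 8.5, -1, 0, 0, 0, 8.5, -1, 0, 0, 0, 8.5, -1, 0, 0, 0, 8.5, -1, 0, 0, 0, 8.5, -1, 0, 0, 0, 8.5],
)

```text
time: 55.3
eef_pos: [0.5014, -0.1153, 0.2531]
orientation: [1.336, 0.893, -1.554]
ft_force: [-0.9, -0.4, 0.4]
grip_width: 0.0854
```

Emit:
jog_arm(
  motion=[-1, 0, 0, 0, 8.5, -1, 0, 0, 0, 8.5, -1, 0, 0, 0, 8.5, -1, 0, 0, 0, 8.5, -1, 0, 0, 0, 8.5, -1, 0, 0, 0, 8.5, -1, 0, 0, 0, 8.5, -1, 0, 0, 0, 8.5],
)

```text
time: 56.1
eef_pos: [0.5008, -0.1167, 0.2593]
orientation: [0.542, 1.323, -0.588]
ft_force: [0.1, 0.5, -0.3]
grip_width: 0.0853
```

Emit:
jog_arm(
  motion=[-1, 0, 0, 0, 8.5, -1, 0, 0, 0, 8.5, -1, 0, 0, 0, 8.5, -1, 0, 0, 0, 8.5, -1, 0, 0, 0, 6, -1, 0, 0, 0, 0, -1, 0, 0, 0, 0],
)

```text
time: 56.8
eef_pos: [0.4995, -0.1207, 0.2651]
orientation: [0.054, 1.392, -0.004]
ft_force: [-0.5, -1.1, 0.4]
grip_width: 0.0852
```

Run:
```python
from h import *
pose()
```

```text
t 56.8 tcp [ 0.4995 -0.1207  0.2651] jawyaw 88.03 down [ 0.178  0.029 -0.984] q [ 0.05  0.29  0.15  2.05 -0.18  0.64  1.86] w 0.0852 F [-0.5 -1.1  0.4]
```

Emit:
jog_arm(
  motion=[-1, 0, 0, -0.05, 0, -1, 0, 0, 0.05, 0, -1, 0, 0, -0.05, 0, -1, 0, 0, 0.05, 0, -1, 0, 0, -0.05, 0, -1, 0, 0, 0.05, 0, -1, 0, 0, 0, 0, -1, 0, 0, 0, 0],
)

```text
time: 57.6
eef_pos: [0.498, -0.1198, 0.2449]
orientation: [0.066, 1.465, -0.022]
ft_force: [-0.4, 0.2, -0.1]
grip_width: 0.0853
```

Run:
```python
from h import *
pose()
```

```text
t 57.6 tcp [ 0.498  -0.1198  0.2449] jawyaw 86.83 down [ 0.106  0.025 -0.994] q [ 0.02  0.35  0.18  2.02 -0.17  0.68  1.83] w 0.0853 F [-0.4  0.2 -0.1]
```

Emit:
jog_arm(
  motion=[-1, 0, 0, -0.045, 0, -1, 0, 0, 0.05, 0, -1, 0, 0, -0.05, 0, -1, 0, 0, 0.05, 0, -1, 0, 0, -0.05, 0, -1, 0, 0, 0.05, 0, -1, 0, 0, 0.01, 0, -1, 0, 0, 0, 0],
)

```text
time: 58.4
eef_pos: [0.4968, -0.1191, 0.2413]
orientation: [0.07, 1.528, -0.037]
ft_force: [0.7, -0.1, 1.3]
grip_width: 0.0851
```

Run:
```python
from h import *
pose()
```

```text
t 58.4 tcp [ 0.4968 -0.1191  0.2413] jawyaw 86.11 down [ 0.043  0.02  -0.999] q [-0.01  0.37  0.21  1.99 -0.15  0.75  1.8 ] w 0.0851 F [ 0.7 -0.1  1.3]
```

Emit:
jog_arm(
  motion=[-1, 0, 0, -0.045, 0, -1, 0, 0, 0.05, 0, -1, 0, 0, -0.05, 0, -1, 0, 0, 0.05, 0, -1, 0, 0, 0.01, 0, -1, 0, 0, 0, 0],
)

```text
time: 59.0
eef_pos: [0.4964, -0.1188, 0.2402]
orientation: [0.071, 1.555, -0.044]
ft_force: [0.2, 0.5, -0.3]
grip_width: 0.0852
```

Run:
```python
from h import *
from cov import *
pose()
t=shot('top','top31')
bar(t,(.465,-.172),-3.35,.084,L=.13,W=.08)
```

```text
t 59.0 tcp [ 0.4964 -0.1188  0.2402] jawyaw 85.8 down [ 0.016  0.016 -1.   ] q [-0.03  0.39  0.23  1.98 -0.15  0.78  1.78] w 0.0852 F [ 0.2  0.5 -0.3]
bar ctr [ 0.4892 -0.143 ] [0.0184 0.0863] 81.52181091308594
```

Emit:
jog_arm(
  motion=[-1, -0.02, -0.022, 0, 1.5, -1, -0.018, -0.02, 0, 1.5, -1, 0, 0, 0, 0, -1, 0, 0, 0, 0],
)

```text
time: 59.45
eef_pos: [0.4606, -0.1618, 0.2479]
orientation: [0.028, 1.534, -0.003]
ft_force: [0.6, 0.3, -0.1]
grip_width: 0.0852
```

Run:
```python
from h import *
pose()
```

```text
t 59.45 tcp [ 0.4606 -0.1618  0.2479] jawyaw 88.89 down [ 0.037  0.015 -0.999] q [ 0.07  0.33  0.23  2.04 -0.14  0.75  1.94] w 0.0852 F [ 0.6  0.3 -0.1]
```

Emit:
jog_arm(
  motion=[-1, -0.008, -0.0054, 0, 0, -1, 0, 0, 0, 0, -1, 0, 0, -0.05, 0, -1, 0, 0, -0.03, 0, -1, 0, 0, 0, 0, -1, 0, 0, 0, 0],
)

```text
time: 60.05
eef_pos: [0.4564, -0.1658, 0.1705]
orientation: [0.025, 1.521, -0.002]
ft_force: [0.1, -0.3, 1.0]
grip_width: 0.0857
```

Run:
```python
from h import *
pose()
```

```text
t 60.05 tcp [ 0.4564 -0.1658  0.1705] jawyaw 89.05 down [ 0.05   0.014 -0.999] q [ 0.12  0.46  0.19  2.1  -0.21  0.56  2.01] w 0.0857 F [ 0.1 -0.3  1. ]
```

Emit:
jog_arm(
  motion=[-1, -0.004, -0.0014, 0, 0, -1, 0, 0, 0, 0, -1, 0, 0, -0.034, 0, -1, 0, 0, 0, 0, -1, 0, 0, 0, 0],
)

```text
time: 60.55
eef_pos: [0.4562, -0.1682, 0.1422]
orientation: [0.022, 1.51, -0.003]
ft_force: [0.4, -0.6, 0.4]
grip_width: 0.0853
```

Run:
```python
from h import *
pose()
im=shot('side','side32')
a=cv2.imread('pics/side32.png');cv2.imwrite('pics/side32c.png',cv2.resize(a[250:380,120:350],None,fx=3.4,fy=3.4,interpolation=cv2.INTER_CUBIC))
```

```text
t 60.55 tcp [ 0.4562 -0.1682  0.1422] jawyaw 89.07 down [ 0.06   0.012 -0.998] q [ 0.14  0.51  0.16  2.11 -0.23  0.48  2.04] w 0.0853 F [ 0.4 -0.6  0.4]
```

View pics/side32c.png

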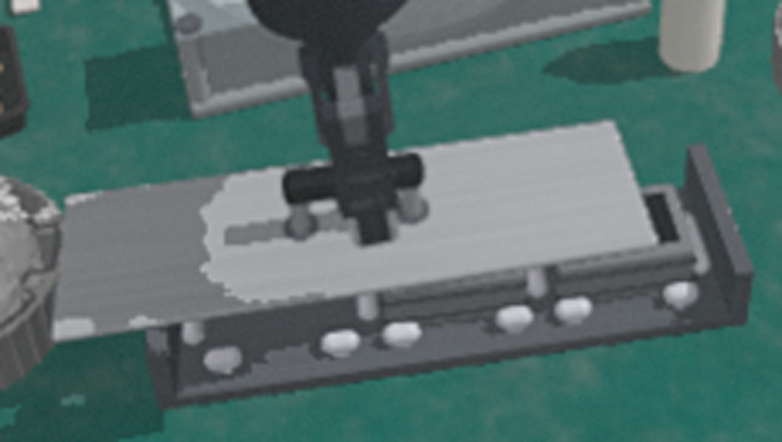

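Emit:
jog_arm(
  motion=[-1, -0.002, 0.0008, -0.008, 0, -1, 0, 0, 0, 0, 1, 0, 0, 0, 0, 1, 0, 0, 0, 0, 1, 0, 0, 0, 0, 1, 0, 0, 0, 0, 1, 0, 0, 0, 0, 1, 0, 0, 0, 0],
)

```text
time: 61.4
eef_pos: [0.4554, -0.1676, 0.1372]
orientation: [0.023, 1.506, -0.004]
ft_force: [-0.4, -0.2, 1.6]
grip_width: 0.0124
```

Run:
```python
from h import *
pose()
```

```text
t 61.4 tcp [ 0.4554 -0.1676  0.1372] jawyaw 89.04 down [ 0.065  0.011 -0.998] q [ 0.15  0.52  0.16  2.12 -0.24  0.46  2.05] w 0.0124 F [-0.4 -0.2  1.6]
```

Emit:
jog_arm(
  motion=[1, 0, 0, 0.02, 0, 1, 0, 0, 0.01, 0, 1, 0, 0, 0, 0, 1, 0, 0, 0, 0],
)

```text
time: 61.8
eef_pos: [0.4539, -0.1671, 0.1666]
orientation: [0.023, 1.509, -0.003]
ft_force: [-0.6, -0.2, -3.0]
grip_width: 0.012
```

Run:
```python
from h import *
pose()
```

```text
t 61.8 tcp [ 0.4539 -0.1671  0.1666] jawyaw 89.07 down [ 0.061  0.012 -0.998] q [ 0.13  0.46  0.18  2.11 -0.22  0.53  2.03] w 0.012 F [-0.6 -0.2 -3. ]
```

Emit:
jog_arm(
  motion=[1, 0.022, -0.01, 0, -1.3, 1, 0.016, -0.008, 0, -1.2, 1, 0, 0, 0, 0, 1, 0, 0, 0, 0],
)

```text
time: 62.2
eef_pos: [0.4904, -0.1844, 0.1635]
orientation: [0.057, 1.514, -0.037]
ft_force: [-0.7, -0.0, -3.5]
grip_width: 0.0122
```

Run:
```python
from h import *
pose()
```

```text
t 62.2 tcp [ 0.4904 -0.1844  0.1635] jawyaw 86.54 down [ 0.056  0.011 -0.998] q [ 0.13  0.52  0.2   2.01 -0.23  0.58  2.  ] w 0.0122 F [-0.7 -0.  -3.5]
```

Emit:
jog_arm(
  motion=[1, 0.0073, -0.0032, 0, 0, 1, 0, 0, 0, 0, 1, 0, 0, -0.015, 0, 1, 0, 0, 0, 0, 1, 0, 0, 0, 0],
)

```text
time: 62.7
eef_pos: [0.4958, -0.1867, 0.1474]
orientation: [0.058, 1.518, -0.035]
ft_force: [-0.1, 0.3, -2.7]
grip_width: 0.0121
```

Run:
```python
from h import *
pose()
```

```text
t 62.7 tcp [ 0.4958 -0.1867  0.1474] jawyaw 86.61 down [ 0.053  0.013 -0.999] q [ 0.14  0.56  0.19  2.   -0.24  0.56  2.01] w 0.0121 F [-0.1  0.3 -2.7]
```

Emit:
jog_arm(
  motion=[1, 0.0022, -0.001, 0, 0, 1, 0, 0, 0, 0, 1, 0, 0, -0.006, 0, 1, 0, 0, 0, 0, 1, 0, 0, 0, 0],
)

```text
time: 63.2
eef_pos: [0.4986, -0.1879, 0.1424]
orientation: [0.057, 1.516, -0.035]
ft_force: [-0.6, 1.1, -3.3]
grip_width: 0.0124
```

Run:
```python
from h import *
pose()
b=shot('side','side33')['color'][...,::-1]; a=cv2.imread('pics/side19.png')
def cr(i,x,y,w=40,h=30,s=10): return cv2.resize(i[y:y+h,x:x+w],None,fx=s,fy=s,interpolation=cv2.INTER_CUBIC)
cv2.imwrite('pics/f33.png',np.vstack([np.hstack([cr(a,150,335),cr(a,315,310)]),np.hstack([cr(b,150,335),cr(b,315,310)])]))
```

```text
t 63.2 tcp [ 0.4986 -0.1879  0.1424] jawyaw 86.62 down [ 0.055  0.013 -0.998] q [ 0.15  0.57  0.18  1.99 -0.24  0.55  2.02] w 0.0124 F [-0.6  1.1 -3.3]
```

View pics/f33.png

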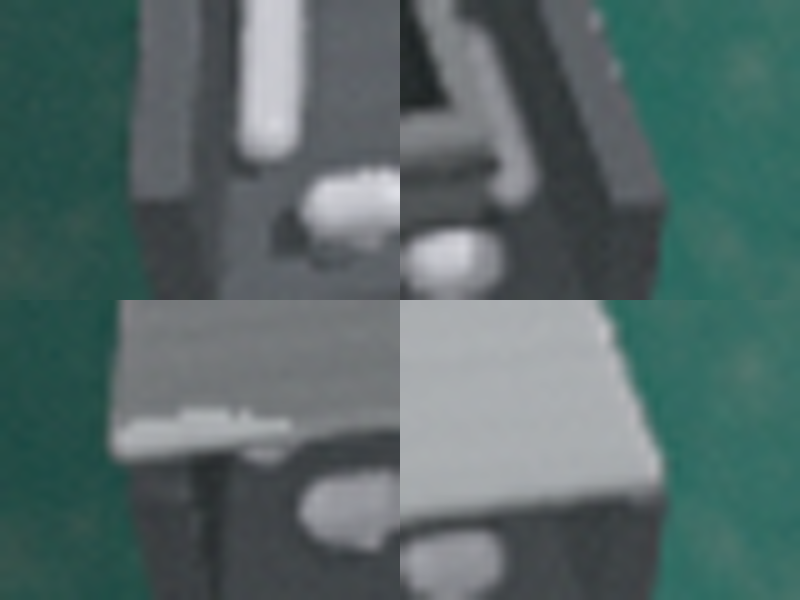

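Emit:
jog_arm(
  motion=[1, 0.001, 0, -0.003, 0, 1, 0, 0, 0, 0, 1, 0, 0, -0.002, 0, 1, 0, 0, 0, 0],
)

```text
time: 63.65
eef_pos: [0.4998, -0.188, 0.1384]
orientation: [0.058, 1.515, -0.035]
ft_force: [-2.6, -0.2, 2.5]
grip_width: 0.0122
```

Run:
```python
from h import *
pose()
b=shot('side','side34')['color'][...,::-1]; a=cv2.imread('pics/side19.png')
def cr(i,x,y,w=40,h=30,s=10): return cv2.resize(i[y:y+h,x:x+w],None,fx=s,fy=s,interpolation=cv2.INTER_CUBIC)
cv2.imwrite('pics/f34.png',np.vstack([np.hstack([cr(a,150,335),cr(a,315,310)]),np.hstack([cr(b,150,335),cr(b,315,310)])]))
```

```text
t 63.65 tcp [ 0.4998 -0.188   0.1384] jawyaw 86.6 down [ 0.055  0.013 -0.998] q [ 0.15  0.58  0.18  1.99 -0.25  0.54  2.02] w 0.0122 F [-2.6 -0.2  2.5]
```

View pics/f34.png

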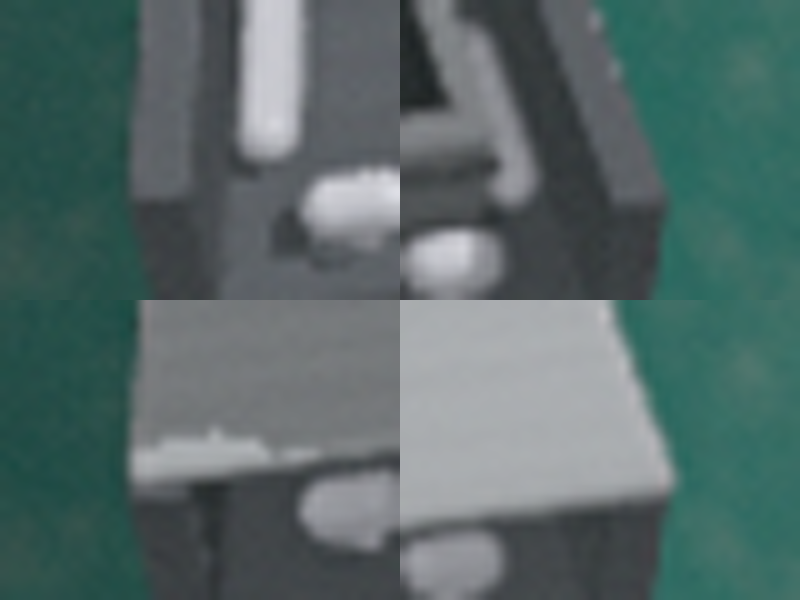

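Emit:
jog_arm(
  motion=[1, -0.0007, 0, -0.001, 0, 1, 0, 0, 0, 0, -1, 0, 0, 0, 0, -1, 0, 0, 0, 0, -1, 0, 0, 0, 0, -1, 0, 0, 0.02, 0, -1, 0, 0, 0.04, 0, -1, 0, 0.03, 0.04, 0],
)

```text
time: 64.5
eef_pos: [0.4971, -0.1606, 0.236]
orientation: [0.062, 1.522, -0.041]
ft_force: [0.8, 0.2, 0.1]
grip_width: 0.0852
```

Emit:
jog_arm(
  motion=[-1, 0, 0.048, 0.01, 0, -1, 0, 0.048, 0, 0, -1, 0, 0.048, 0, 0, -1, 0, 0.048, 0, 0, -1, 0, 0.03, 0, 0, -1, 0, 0, 0, 0],
)

```text
time: 65.1
eef_pos: [0.4999, 0.0722, 0.2535]
orientation: [0.062, 1.506, -0.038]
ft_force: [-0.1, -0.4, 0.4]
grip_width: 0.0855
```

```bash
python3 chk.py 35
```

```text
t 65.1 tcp [0.4999 0.0722 0.2535] jawyaw 86.34 down [ 0.065  0.013 -0.998] q [-0.4   0.33  0.2   2.02 -0.1   0.73  1.36] w 0.0855 F [-0.1 -0.4  0.4]
cover ctr [ 0.4985 -0.1892] size [0.0918 0.2928] yaw -3.51
bar ctr [ 0.4981 -0.1875] [0.0142 0.066 ] 85.53761138916016
```

View pics/t35.png

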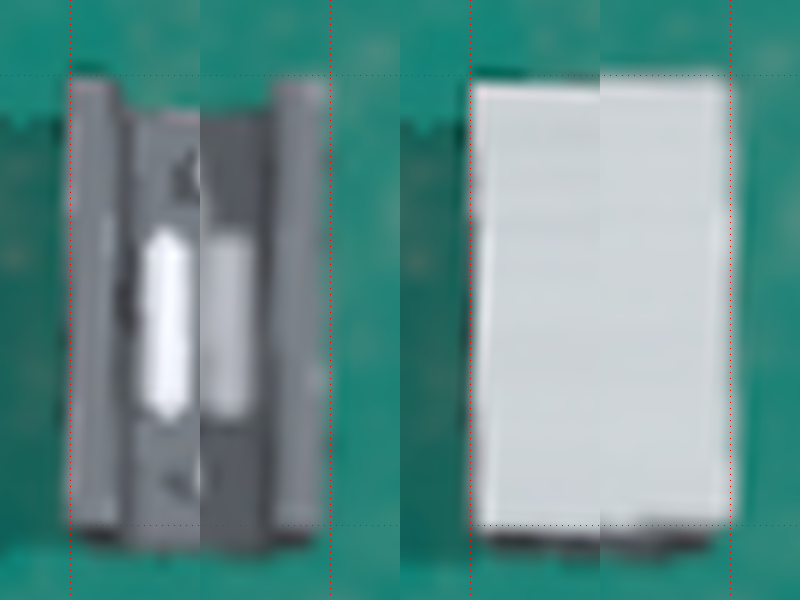

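View pics/f35.png

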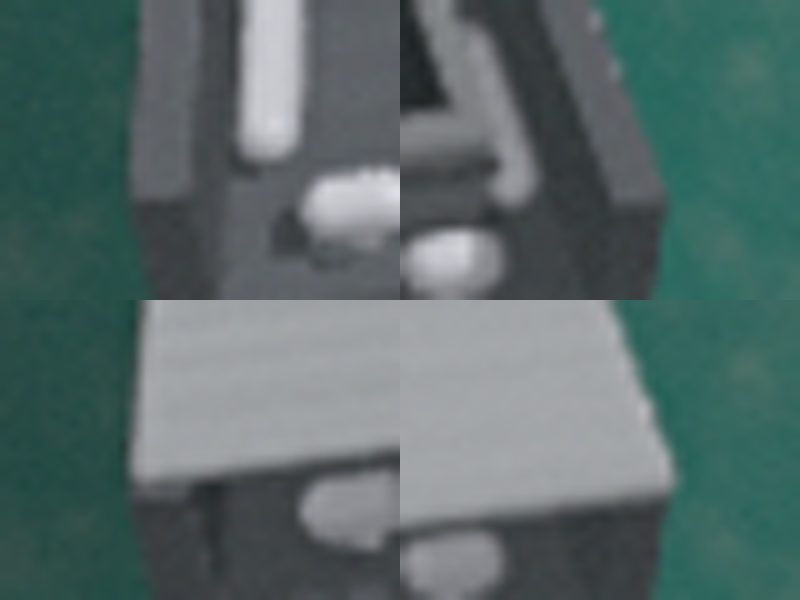

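View pics/b35.png

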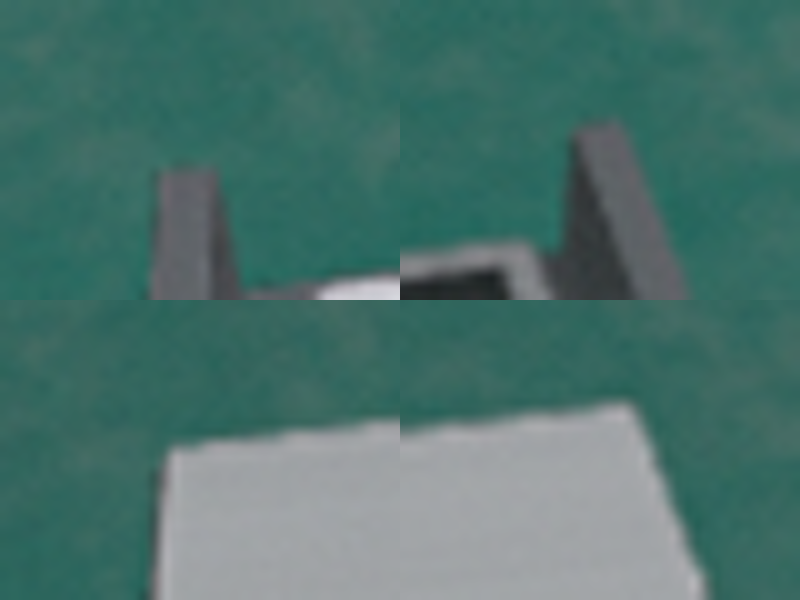

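View pics/side35.png

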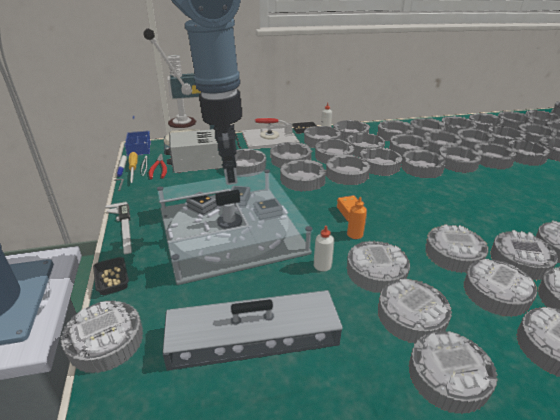

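Run:
```python
from h import *
def bot(n):
    a=cv2.imread(n)[165:200,295:330]; h=cv2.cvtColor(a,cv2.COLOR_BGR2HSV)
    m=((h[...,1]>120)&((h[...,0]<10)|(h[...,0]>170))&(h[...,2]>100)); y,x=np.nonzero(m); print(n,x.mean()+295,y.mean()+165,m.sum())
bot('pics/top0.png');bot('pics/top35.png')
t=shot('top','top36'); print(np.abs(t['color'][185:320,340:400].astype(int)-cv2.imread('pics/top35.png')[185:320,340:400,::-1]).mean())
manip.finish_job(); print('done')
```

```text
pics/top0.png 311.3666666666667 180.36666666666667 30
pics/top35.png 311.3666666666667 180.36666666666667 30
0.29518518518518516
the job is handed in; nothing more can be done
done
```

The job is handed in at about 65 s on the robot's clock. Two full-length blocks were in the carousel, and both are now in the nest. The three short ones stay in the carousel, and the cover is back on the nest's end pillars.

**Sequence:** I laid the cover on the bench first. I then turned the rotor about −53° and later +120° (in two grasps) by the hub bar to bring each block to the window. One block went into the middle pocket and one into the far pocket.

**Cover:** It took four placings. I nudged it twice to correct small offsets. It was then knocked about 4–5 cm aside while the arm was clear, so I regripped it and laid it again.

**Last checks:**
- **Cover:** Both cameras show it resting on both pillars. It matches the nest to within about 1 mm across the width. Along the length it sits about 1–1.5 mm too far towards +x; one corner in the side view read up to about 2.7 mm. I left that alone.
- **Blocks:** Both looked flat and square between their rails before the cover went on. After the knock I saw the far block still in place. I did not re-check the middle block on its own; I relied on the cover lying flat over it.
- **Bottle:** It is at exactly the same pixel as at the start.
- **Robot:** The gripper is clear of everything.

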